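# Line up the tumblers on the sideboard rack and nest the spare

## Robot

A 6-joint arm with a two-finger parallel gripper is mounted at the origin on the work surface. World frame = base frame: x ahead of the robot, y to its left, z up, the work surface at z = 0. Lengths are in mm, angles in rad, forces in N, time in s.
With the tool pointing down it reaches from about 350 to 775 mm from the base axis. Payload 7.3 kg.
Tool frame: the origin (TCP) lies midway between the tips of the shut fingers; the grasp point (between the pads) lies 19 mm behind it; z points along the fingers, y is the direction in which the jaws open and shut (so a half turn about z gives the same grasp; the last joint's range is limited). The gripper opens to 92 mm and grips with 3 to 60 N. Pads are 19 mm wide; open, the fingers measure 130 mm over their backs; the gripper's body (75 mm by 190 mm) begins 47 mm behind the grasp point.
Start: joints at [-1.431, 0.342, 1.524, -0, 1.275, -0.146], TCP at [148.033, -503.717, 226.741] pointing down, gripper open.
Joint ranges: [-2.53, 2.53], [-0.77, 2.02], [0.04, 2.7], [-1, 4.14], [0.28, 2.66], [-3.11, 3.11]. Speed limits (rad/s): [2.57, 2.57, 3.14, 3.14, 3.14, 3.14].

## Interface

Orientations are given as [roll, pitch, yaw] about the fixed x, y, z axes, in that order (R = Rz(yaw) Ry(pitch) Rx(roll)).
In Python, from plant import sensors, imaging, ticket gives the robot as it stands. The module is installed in compiled form; this text tells all that it offers.
- The arm moves only by the tool arm_command, never from a script. Its argument "increments" is one flat list of numbers, 5 for each row, row after row: the closure, from 0 (fully open) to 1 (shut), then the shift along the tool's x, y, z in mm, then the turn about the tool's z in degrees. In form: [hand, dx, dy, dz, spin, hand, dx, dy, dz, spin, ...]. A call has 1 to 20 rows; each row is the pose to reach, as a shift and turn from the pose commanded when the call began, along the tool's axes at that moment; what a row does not reach only later rows make up. A row lasts 1/8 s, in which the tool goes at most 62.5 mm and 10.7 degrees, less where a joint would pass 70% of its speed; a pose out of reach is approached as far as the arm can. A call with a gripper value outside its range is refused whole. The fingers move at their own pace and stop on an object; the grip force is fixed at half the most. Time passes only in rows, so rows that repeat a pose let the fingers close. It gives the time, the measured TCP pose, the force and the opening at its end, in the units of the state.
- sensors.get_obs(): the state, without advancing time (a new reading comes with each control period).
- imaging.capture(name): name is "side" or "top"; returns the picture (420x560x3 uint8, blue, green, red); there is no depth.
- imaging.calibration(name): a dict with "fx", "fy", "cx", "cy" (pixels), "D" ([k1, k2, p1, p2, k3] as OpenCV has them; the pictures are not rectified), "world_to_cam" (4x4, takes a point from world to camera coordinates). Camera axes: x right, y down, z forward; pixel columns grow to the right and rows downward; lengths in mm; the calibration is good to about 2 mm. A picture is of the moment at which its call begins. calibration takes no time and is no camera call.
- ticket.close_job(): hands the job in, once; it reports no verdict.
The state is a dict: "time": time; "joint_positions": joint angles; "dq": joint speeds; "tau": joint torques, N m; "tool_pos": TCP position; "tcp_rot": TCP orientation; "contact_force": force on the tool from outside, world axes, zero at the start; "moment": the same for the moment, N m; "grip_width": finger opening in mm.
Only numpy, scipy, OpenCV 4.12 (cv2) and the standard library are available. Lean on these libraries where they do the work, as an engineer would, in place of code of your own. Each camera call takes 0.05 s, during which the arm holds its last target. There are 200 camera calls.

## Task

Put the tumblers away on the rack: gently stand the blue one and the white one upright on the grey felt strip, in either order, so that with the green tumbler already there they make one straight, evenly spaced row of three running from the green one towards the middle of the rack, with gaps of about 3 cm between the rims. Gently lower the spare green tumbler into the green one on the rack, so that it sits straight and well down inside without being jammed. Leave the glass dish, the bowl and the lantern where they are.

Things in the scene. Friction and masses are not known exactly. Their poses are not given: they have to be found in the camera images.
- rack_row (a point): Fixed display rack, open towards the robot: middle of the grey felt strip (80 mm deep, 530 mm long) on its lower walnut board, at the board's top face (20 mm above the sideboard). x axis to the back, away from the robot; y along the row; z up. The board reaches 75 mm in front of this point, 115 mm behind, 290 mm to each side. Posts 12 mm square at x +40 and +107, y +-278 mm.
- green_mid (a point): Green tapered tumbler, upright on the felt strip near one end of the rack, loose; it begins the row. All four tumblers are alike: open top, 84 mm high, 64 mm across the rim, 38 mm across the foot, straight side, wall 6 mm, floor 6 mm, about 0.2 kg. The point is on the axis, half-way up (42 mm above the foot); z axis to the rim.
- green_spare_mid (a point): Spare green tumbler, same shape, upright on the sideboard in front of the rack. The point is on its axis, 42 mm above the foot; z axis to the rim. Set into another tumbler it comes to rest on the taper with its rim (and centre) about 40 to 47 mm above the outer one's; pressing it farther wedges it.
- blue_mid (a point): Blue tumbler, same shape, standing upright on the sideboard in front of the rack. The point is on its axis, 42 mm above the foot; z axis towards the rim.
- white_mid (a point): Cream-white tumbler, same shape, standing upright on the sideboard in front of the rack. The point is on its axis, 42 mm above the foot; z axis towards the rim.
- dish: Small glass dish, 90 mm across, 28 mm high, with a steel cake fork resting in it, loose on the felt strip at the other end of the rack from the green tumbler. Origin at the centre of its underside. To be left alone.
- bowl: Celadon bowl, 120 mm across, 52 mm high, loose on the sideboard towards the robot's left, beside the tumblers. Origin at the centre of its underside. To be left alone.
- lantern: Folding lantern with orange caps, 104 mm across, 132 mm high, loose on the sideboard towards the robot's right. Origin at the centre of its underside. To be left alone.
- case: Closed aluminium case with two lever latches, 300 x 210 x 110 mm (x, y, z), heavy and fixed, on the sideboard at the robot's far left. Origin at the centre of its underside.
- rack_edge (a point): Middle of the lower front edge of the rack's upper shelf (glass in a dark steel frame), 15 mm nearer the robot than the row line and 312 mm above the lower board; axes as rack_row. The shelf spans everything behind this edge to the back of the rack: a gripper straight above the row is blocked by it; leaned back from it towards the robot by some 30 to 40 degrees (straight or obliquely) it passes.
Mind the look-alikes: they are no part of the job. Of the things like the part that bears blue_mid, leave any that is pink; of the rest the larger one is meant. Leave any red look-alike of the part that bears white_mid alone.

How it is judged (in metres and radians):
At the end, for the whole second after the job is handed in: Green, blue, white upright (0.1 rad) on the lower board, centres within 16 mm of the row line; blue and white, either order, follow green at 79 to 110 mm between centres. Spare in green: axes within 8 mm, upright (0.1 rad), centre 30 to 56 mm above green's. All released, at rest (x of green_mid in the frame of rack_row between -0.016 and 0.016 m and z of green_mid in the frame of rack_row between 0.035 and 0.049 m and angle between each of green_mid, blue_mid, white_mid, green_spare_mid's own z axis and vertical below 0.1 rad and x of blue_mid in the frame of rack_row between -0.016 and 0.016 m and z of blue_mid in the frame of rack_row between 0.035 and 0.049 m and x of white_mid in the frame of rack_row between -0.016 and 0.016 m and z of white_mid in the frame of rack_row between 0.035 and 0.049 m and ((horizontal distance between green_mid and blue_mid between 0.079 and 0.11 m and horizontal distance between blue_mid and white_mid between 0.079 and 0.11 m and horizontal distance between green_mid and white_mid above 0.158 m) or (horizontal distance between green_mid and white_mid between 0.079 and 0.11 m and horizontal distance between white_mid and blue_mid between 0.079 and 0.11 m and horizontal distance between green_mid and blue_mid above 0.158 m)) and horizontal distance between green_spare_mid and green_mid below 0.008 m and z of green_spare_mid in the frame of green_mid between 0.03 and 0.056 m and linear speed of each of green, blue, white, green_spare below 0.02 m/s); the robot touches nothing.
It fails at once if the spare is pressed into the green tumbler with over 30 N (contact force between green_spare and green above 30 N and contact force between the fingers and green_spare above 0.5 N).
It fails at once if a tumbler is dropped or flung (faster than 0.6 m/s while not held) ((linear speed of green above 0.6 m/s and contact force between the fingers and green below 0.1 N) or (linear speed of blue above 0.6 m/s and contact force between the fingers and blue below 0.1 N) or (linear speed of white above 0.6 m/s and contact force between the fingers and white below 0.1 N) or (linear speed of green_spare above 0.6 m/s and contact force between the fingers and green_spare below 0.1 N)).
It fails at once if the dish, the bowl or the lantern is moved by more than 20 mm (distance of any of dish, bowl, lantern from where it was at the start of the episode above 0.02 m).
It also fails if it takes over 64 s, if anything falls off the work surface, if the arm or the gripper's body presses on something with over 40 N, if the wrist force passes 120 N, or if a joint passes its speed limit or range.

## Working session

There is one attempt and no reset: what is moved stays moved. The work goes in short steps, Python scripts to look and compute and a tool call to move; the robot and the scene stay as the last step left them, time stands still between calls to the robot, and variables do not carry over. Pictures are saved under pics/ and viewed, about 8 in all and at most 12, crops included, and the job is handed in when it is done.

Besides the shell and the picture viewer there is one more tool, called after "Call:" as name(argument=value, ...), one argument or row to a line, values as JSON. arm_command: Moves the arm, as the interface text tells. Its arguments: {"type":"object","properties":{"increments":{"type":"array","items":{"type":"number"}}},"required":["increments"]}

```bash
mkdir -p pics; python3 - <<'E'
from plant import sensors, imaging
import cv2,numpy as np
o=sensors.get_obs();print(o['time'],o['tool_pos'],o['tcp_rot'],o['grip_width'])
for n in('side','top'):
    cv2.imwrite(f'pics/{n}0.png',imaging.capture(n)); c=imaging.calibration(n); print(n,c['fx'],c['fy'],c['cx'],c['cy'],c['D']); print(np.round(c['world_to_cam'],3).tolist())
E
```

```text
0.0 [ 147.95585519 -503.27977727  226.0415212 ] [-3.1400407e+00 -2.0311838e-04  2.8579774e-01] 91.69377070105058
side 428.54635709945774 428.54635709945774 278.78981770061995 212.07347914272856 [-0.04065591  0.          0.          0.          0.        ]
[[0.898, -0.441, 0.001, -385.647], [-0.287, -0.585, -0.758, 344.261], [0.335, 0.681, -0.652, 1388.42], [0.0, 0.0, 0.0, 1.0]]
top 418.8257610881127 418.8257610881127 276.5734281834038 212.45956002547095 [-0.05609758  0.          0.          0.          0.        ]
[[0.016, -1.0, 0.018, 66.446], [-0.992, -0.018, -0.125, 467.202], [0.125, -0.015, -0.992, 1338.399], [0.0, 0.0, 0.0, 1.0]]
```

View pics/side0.png

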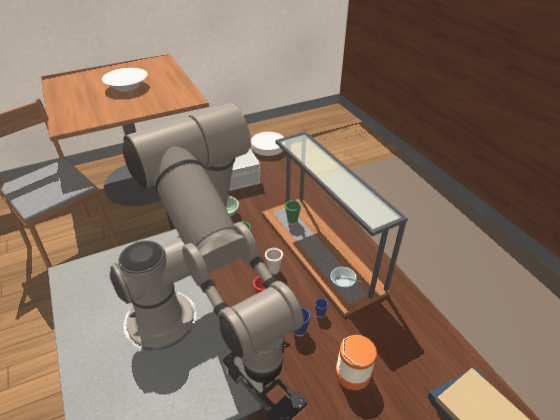

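View pics/top0.png

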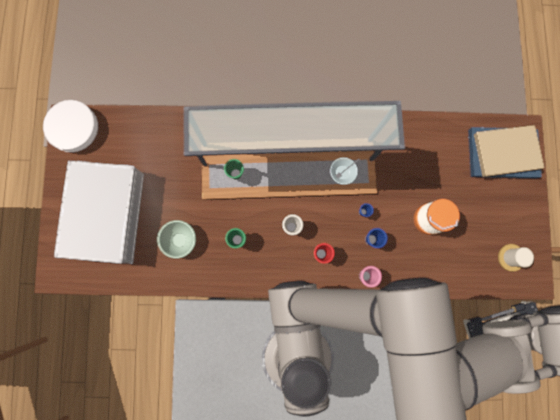

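```bash
cat > h.py <<'E'
import cv2,numpy as np
from plant import imaging
from scipy.optimize import minimize
C={n:imaging.calibration(n) for n in('side','top')}
def proj(n,P):
    c=C[n];T=np.array(c['world_to_cam']);K=np.array([[c['fx'],0,c['cx']],[0,c['fy'],c['cy']],[0,0,1]])
    return cv2.projectPoints(np.float64(P).reshape(-1,1,3),cv2.Rodrigues(T[:3,:3])[0],T[:3,3],K,np.float64(c['D']))[0][:,0]
def unproj(n,uv,z):
    c=C[n];T=np.array(c['world_to_cam']);K=np.array([[c['fx'],0,c['cx']],[0,c['fy'],c['cy']],[0,0,1]])
    p=cv2.undistortPoints(np.float64(uv).reshape(-1,1,2),K,np.float64(c['D']))[:,0]
    d=np.c_[p,np.ones(len(p))]@T[:3,:3]; o=-T[:3,:3].T@T[:3,3]
    return o+d*((z-o[2])/d[:,2])[:,None]
def cup(x,y,z0,s=1,h=84):
    a=np.linspace(0,2*np.pi,40)
    return np.vstack([np.c_[x+r*s*np.cos(a),y+r*s*np.sin(a),0*a+z] for r,z in((32,z0+h*s),(19,z0))])
def mask(img,col,uv,R=22):
    hsv=cv2.cvtColor(img,cv2.COLOR_BGR2HSV);H,S,V=cv2.split(hsv)
    m={'green':(H>45)&(H<90)&(S>70),'blue':(H>105)&(H<130)&(S>110),'white':(S<75)&(V>80)}[col]
    k=np.zeros(H.shape,np.uint8);cv2.circle(k,tuple(map(int,uv)),R,1,-1)
    m=(m&(k>0)).astype(np.uint8); n,l,st,_=cv2.connectedComponentsWithStats(m)
    i=1+np.argmax(st[1:,4]);m=(l==i).astype(np.uint8)
    cs,_=cv2.findContours(m,0,1);return cv2.drawContours(m*0,[cv2.convexHull(cs[0])],-1,1,-1)
def fit(n,img,col,uv,z0,R=22):
    m=cv2.resize(mask(img,col,uv,R),None,fx=4,fy=4,interpolation=0)
    def cost(p):
        h=cv2.convexHull(np.float32(proj(n,cup(p[0],p[1],z0))*4+1.5)); k=m*0
        cv2.fillPoly(k,[np.int32(np.round(h*16))],1,shift=4)
        return 1-(k&m).sum()/max(1,(k|m).sum())
    p0=unproj(n,[uv],z0+50)[0,:2]
    r=minimize(cost,p0,method='Nelder-Mead',options=dict(initial_simplex=p0+np.array([[0,0],[15,0],[0,15.]])))
    return r.x,1-r.fun
E
python3 - <<'E'
from h import *
t=cv2.imread('pics/top0.png');s=cv2.imread('pics/side0.png')
for nm,col,uv,z in(('rack','green',(234,170),20),('spare','green',(236,238),0),('blue','blue',(376,239),0),('small','blue',(366,212),0),('white','white',(293,225),0)):
    x,i=fit('top',t,col,uv,z,16);print(nm,x.round(1),round(i,3),'side at',proj('side',[[*x,z+42]]).round(0))
for nm,col,uv,z in(('rack','green',(292,212),20),('white','white',(274,261),0)):
    print('side',nm,*fit('side',s,col,uv,z,22))
for nm,uv,z in(('dish',(344,171),20),('bowl',(177,240),30),('lantern',(437,217),80),('case',(98,213),110),('red',(324,254),50),('pink',(371,277),50)):print(nm,unproj('top',[uv],z)[0].round(0))
cv2.imwrite('pics/c1.png',cv2.resize(t[100:300,170:450],None,fx=2.85,fy=2.85,interpolation=cv2.INTER_CUBIC))
E
```

```text
rack [593.9 212.3] 0.857 side at [[292. 213.]]
spare [377.4 202.1] 0.947 side at [[243. 235.]]
blue [ 384.6 -239.3] 0.885 side at [[300. 322.]]
small [ 465.9 -199.2] 0.384 side at [[316. 304.]]
white [421.9  24.9] 0.873 side at [[274. 262.]]
side rack [592.74389463 211.96069846] 0.84793657247408
side white [409.81202453  18.63173703] 0.5754950495049505
dish [ 611. -149.   20.]
bowl [370. 395.  30.]
lantern [ 454. -436.   80.]
case [444. 625. 110.]
red [333. -78.  50.]
pink [ 262. -229.   50.]
```

View pics/c1.png

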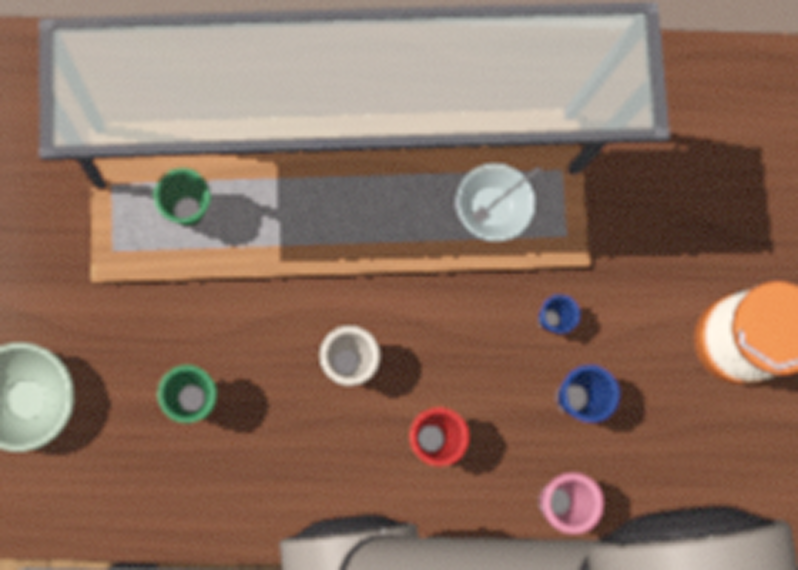

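Call:
arm_command(
  increments=[0, 0, 0, -60, 0, 0, 0, 40, -120, 0, 0, 0, 90, -150, 0, 0, 0, 140, -150, 0, 0, 0, 190, -150, 0, 0, 0, 240, -150, 0, 0, 0, 290, -150, 0, 0, 0, 340, -150, 0, 0, 0, 390, -150, 0, 0, 0, 390, -150, 0],
)

```text
time: 1.35
tool_pos: [225.5, -767.5, 325.2]
tcp_rot: [3.091, 0.0, 0.286]
contact_force: [-0.0, 0.3, -0.3]
grip_width: 91.7
```

```bash
python3 - <<'E'
from plant import sensors
o=sensors.get_obs()
import numpy as np
for k in('time','joint_positions','tool_pos','tcp_rot','grip_width'):print(k,np.round(o[k],3))
from h import *
f=lambda p:np.array(p)/2.85+[170,100]
q=unproj('top',f([(112,180),(112,250),(566,237),(565,170)]),20)
print(q.round(1),q.mean(0),np.linalg.norm(q-np.roll(q,1,0),axis=1))
b=unproj('top',f([(91,282),(590,266)]),20);print(b,np.linalg.norm(b[1]-b[0]))
e=unproj('top',f([(42,157),(666,137)]),332);print(e,np.linalg.norm(e[1]-e[0]))
E
```

```text
time 1.35
joint_positions [-1.382  1.009  0.036  0.005  2.046 -0.095]
tool_pos [ 225.535 -767.516  325.174]
tcp_rot [3.091 0.    0.286]
grip_width 91.666
[[ 628.6  301.1   20. ]
 [ 545.5  298.    20. ]
 [ 571.3 -231.3   20. ]
 [ 651.7 -231.2   20. ]] [599.27336071  34.16043122  20.        ] [532.86600057  83.18622466 529.91705244  80.49261527]
[[ 507.48763769  320.90337274   20.        ]
 [ 537.37305516 -259.14182404   20.        ]] 580.8145732384963
[[ 572.46448878  318.32249344  332.        ]
 [ 603.51115724 -250.70761168  332.        ]] 569.8764393769544
```

Call:
arm_command(
  increments=[0, 0, -60, 0, 0, 0, 0, -120, 0, 0, 0, 0, -120, 0, 0],
)

```text
time: 1.72
tool_pos: [193.1, -658.5, 321.2]
tcp_rot: [3.088, 0.001, 0.286]
contact_force: [-0.5, -1.1, 1.6]
grip_width: 91.9
```

Call:
arm_command(
  increments=[0, 0, -40, -40, 0, 0, 0, -90, -80, 0, 0, 0, -140, -120, 0, 0, 0, -190, -160, 0, 0, 0, -240, -200, 0, 0, 0, -290, -240, 0, 0, 0, -340, -280, 0, 0, 0, -390, -320, 0, 0, 0, -420, -360, 0, 0, 0, -420, -400, 0, 0, 0, -420, -440, 0, 0, 0, -420, -480, 0],
)

```text
time: 3.22
tool_pos: [69.0, -234.1, 742.4]
tcp_rot: [3.061, 0.011, 0.285]
contact_force: [0.9, 0.8, -0.9]
grip_width: 91.8
```

```bash
cat > s.py <<'E'
from plant import sensors
import numpy as np
o=sensors.get_obs()
for k in('time','joint_positions','tool_pos','tcp_rot','grip_width'):print(k,np.round(o[k],4).tolist())
E
python3 s.py
```

```text
time 3.225
joint_positions [-1.6258, 0.0239, 0.3816, 0.036, 2.656, -0.3079]
tool_pos [68.9743, -234.0647, 742.411]
tcp_rot [3.0607, 0.0108, 0.2849]
grip_width 91.7734
```

Call:
arm_command(
  increments=[0, 0, 0, -60, 0, 0, 0, 0, -120, 0, 0, 0, 0, -180, 0, 0, 0, 0, -240, 0, 0, 0, 0, -300, 0, 0, 0, 0, -300, 0],
)

```text
time: 3.98
tool_pos: [68.9, -221.6, 748.1]
tcp_rot: [3.037, 0.018, 0.284]
contact_force: [-0.3, 0.2, -0.5]
grip_width: 91.8
```

```bash
python3 s.py
```

```text
time 3.975
joint_positions [-1.6319, -0.0001, 0.3802, 0.0397, 2.657, -0.3104]
tool_pos [68.8712, -221.6421, 748.0635]
tcp_rot [3.0373, 0.018, 0.2844]
grip_width 91.8187
```

```bash
cat > k.py <<'E'
from plant import sensors
import numpy as np
from scipy.spatial.transform import Rotation as Ro
o=sensors.get_obs();R=Ro.from_euler('xyz',o['tcp_rot']).as_matrix();p=np.array(o['tool_pos'])
def st():print('t',round(o['time'],2),'q',np.round(o['joint_positions'],3).tolist(),'p',p.round(1),'z',R[:,2].round(3),'y',R[:,1].round(3),'x',R[:,0].round(3),'w',round(o['grip_width'],1))
def inc(P):print('inc',(R.T@(np.array(P,float)-p)).round(1).tolist())
E
python3 - <<'E'
from k import *
st();inc([500,118,500]);inc([1100,258,500])
E
```

```text
t 3.98 q [-1.632, -0.0, 0.38, 0.04, 2.657, -0.31] p [  68.9 -221.6  748.1] z [ 0.012 -0.105 -0.994] y [ 0.281 -0.954  0.104] x [ 0.96   0.281 -0.018] w 91.8
inc [513.5, -228.8, 216.2]
inc [1128.6, -193.8, 208.8]
```

Call:
arm_command(
  increments=[0, 514, -229, 216, 13, 0, 514, -229, 216, 13, 0, 514, -229, 216, 13, 0, 514, -229, 216, 13, 0, 514, -229, 216, 13, 0, 514, -229, 216, 13, 0, 514, -229, 216, 13, 0, 514, -229, 216, 13, 0, 514, -229, 216, 13, 0, 514, -229, 216, 13, 0, 514, -229, 216, 13, 0, 514, -229, 216, 13, 0, 1128, -194, 209, 13, 0, 1128, -194, 209, 13, 0, 1128, -194, 209, 13, 0, 1128, -194, 209, 13, 0, 1128, -194, 209, 13, 0, 1128, -194, 209, 13],
)

```text
time: 6.22
tool_pos: [648.0, 158.5, 499.6]
tcp_rot: [3.039, -0.036, 0.062]
contact_force: [-0.1, -0.3, 0.4]
grip_width: 91.7
```

```bash
python3 -c "from k import *;st()"
```

```text
t 6.22 q [0.176, 0.77, 0.036, -0.143, 2.307, 1.589] p [648.  158.5 499.6] z [ 0.042 -0.1   -0.994] y [ 0.058 -0.993  0.102] x [0.997 0.062 0.036] w 91.7
```

Call:
arm_command(
  increments=[0, 600, 0, 0, 0, 0, 600, 0, 0, 0, 0, 600, 0, 0, 0, 0, 600, 0, 0, 0, 0, 600, 0, 0, 0, 0, 600, 0, 0, 0],
)

```text
time: 6.98
tool_pos: [767.4, 131.4, 369.0]
tcp_rot: [3.042, -0.073, 0.066]
contact_force: [0.5, -0.2, 0.6]
grip_width: 91.6
```

```bash
python3 -c "from k import *;st()"
```

```text
t 6.97 q [0.113, 0.954, 0.037, -0.118, 2.08, 1.561] p [767.4 131.4 369. ] z [ 0.078 -0.094 -0.992] y [ 0.058 -0.993  0.099] x [0.995 0.065 0.072] w 91.6
```

Call:
arm_command(
  increments=[0, 500, 0, -400, 0, 0, 500, 0, -400, 0],
)

```text
time: 7.22
tool_pos: [767.5, 126.5, 396.4]
tcp_rot: [3.046, -0.121, 0.07]
contact_force: [0.0, 0.4, 0.5]
grip_width: 91.3
```

Call:
arm_command(
  increments=[0, 500, 0, -400, 0, 0, 500, 0, -400, 0],
)

```text
time: 7.48
tool_pos: [766.9, 122.0, 421.8]
tcp_rot: [3.048, -0.166, 0.075]
contact_force: [0.3, -0.5, 0.1]
grip_width: 91.9
```

Call:
arm_command(
  increments=[0, 60, 0, -50, 0, 0, 60, 0, -50, 0],
)

```text
time: 7.72
tool_pos: [768.6, 120.2, 442.3]
tcp_rot: [3.051, -0.211, 0.079]
contact_force: [0.7, -0.1, 0.2]
grip_width: 91.7
```

```bash
python3 -c "from k import *;st()"
```

```text
t 7.72 q [0.095, 0.863, 0.036, -0.105, 2.031, 1.54] p [768.6 120.2 442.3] z [ 0.215 -0.074 -0.974] y [ 0.059 -0.994  0.089] x [0.975 0.077 0.21 ] w 91.7
```

Call:
arm_command(
  increments=[0, 580, 0, -270, 0, 0, 580, 0, -270, 0],
)

```text
time: 7.98
tool_pos: [781.7, 115.7, 447.7]
tcp_rot: [3.052, -0.255, 0.083]
contact_force: [-1.0, 0.1, -0.0]
grip_width: 92.0
```

Call:
arm_command(
  increments=[0, 580, 0, -270, 0, 0, 580, 0, -270, 0],
)

```text
time: 8.22
tool_pos: [791.2, 111.9, 459.8]
tcp_rot: [3.054, -0.303, 0.087]
contact_force: [-0.2, -0.6, 0.2]
grip_width: 91.9
```

Call:
arm_command(
  increments=[0, 600, 0, -200, 0, 0, 600, 0, -200, 0],
)

```text
time: 8.48
tool_pos: [805.8, 108.7, 465.2]
tcp_rot: [3.054, -0.35, 0.092]
contact_force: [-0.8, -0.0, -0.3]
grip_width: 91.6
```

Call:
arm_command(
  increments=[0, 600, 0, -200, 0, 0, 600, 0, -200, 0],
)

```text
time: 8.72
tool_pos: [817.8, 106.2, 475.3]
tcp_rot: [3.055, -0.399, 0.096]
contact_force: [1.3, 0.6, 0.1]
grip_width: 92.2
```

Call:
arm_command(
  increments=[0, 620, 0, -140, 0, 0, 620, 0, -140, 0],
)

```text
time: 8.98
tool_pos: [833.3, 103.9, 480.5]
tcp_rot: [3.055, -0.448, 0.101]
contact_force: [0.4, -0.2, 0.4]
grip_width: 91.5
```

Call:
arm_command(
  increments=[0, 630, 0, -120, 0, 0, 630, 0, -120, 0],
)

```text
time: 9.22
tool_pos: [847.9, 102.1, 487.1]
tcp_rot: [3.054, -0.496, 0.106]
contact_force: [-0.2, -0.8, 0.3]
grip_width: 91.8
```

```bash
python3 -c "from k import *;st()"
```

```text
t 9.22 q [0.054, 0.843, 0.037, -0.064, 1.762, 1.513] p [847.9 102.1 487.1] z [ 0.481 -0.037 -0.876] y [ 0.064 -0.995  0.077] x [0.875 0.093 0.476] w 91.8
```

Call:
arm_command(
  increments=[0, 630, 0, -90, 0, 0, 630, 0, -90, 0],
)

```text
time: 9.48
tool_pos: [862.2, 100.7, 494.7]
tcp_rot: [3.053, -0.546, 0.111]
contact_force: [-0.1, 0.4, -0.7]
grip_width: 91.9
```

Call:
arm_command(
  increments=[0, 630, 0, -60, 0, 0, 630, 0, -60, 0],
)

```text
time: 9.72
tool_pos: [876.4, 99.7, 502.8]
tcp_rot: [3.051, -0.595, 0.116]
contact_force: [0.4, -0.2, -0.1]
grip_width: 91.8
```

Call:
arm_command(
  increments=[0, 0, 0, -60, -9, 0, 0, 0, -100, -9],
)

```text
time: 9.98
tool_pos: [811.7, 101.1, 580.7]
tcp_rot: [2.944, -0.582, 0.307]
contact_force: [0.6, -0.5, 0.9]
grip_width: 91.9
```

```bash
cat > fk.py <<'E'
import numpy as np
from scipy.spatial.transform import Rotation as Ro
from scipy.optimize import least_squares
Ry=lambda a:Ro.from_euler('y',a);Rz=lambda a:Ro.from_euler('z',a)
def fk(q,k):
    a1,L2,L3,a3,h,d=k
    A=Rz(q[0])*Ry(q[1]);B=A*Ry(q[2]);E=B*Rz(q[3])*Ry(q[4])
    return Rz(q[0]).apply([a1,0,h])+A.apply([0,0,L2])+B.apply([a3,0,L3])+E.apply([0,0,d]),E*Rz(q[5])
def ik(P,R,k,q0):
    lo=np.array([-2.53,-.77,.04,-1,.28,-3.11]);hi=np.array([2.53,2.02,2.7,4.14,2.66,3.11])
    def f(q):
        p,r=fk(q,k);return np.r_[(p-P)/100,(R.inv()*r).as_rotvec()]
    s=least_squares(f,np.clip(q0,lo+.01,hi-.01),bounds=(lo,hi));return s.x,np.abs(s.fun).max()
E
python3 - <<'E'
from k import *;st()
from fk import *
D=[([-1.431,.342,1.524,0,1.275,-.146],[148.033,-503.717,226.741]),([-1.382,1.009,.036,.005,2.046,-.095],[225.5,-767.5,325.2]),([-1.6258,.0239,.3816,.036,2.656,-.3079],[69,-234.1,742.4]),([-1.632,-.0001,.380,.0397,2.657,-.3104],[68.9,-221.6,748.1]),([.176,.77,.036,-.143,2.307,1.589],[648,158.5,499.6]),([.113,.954,.037,-.118,2.08,1.561],[767.4,131.4,369]),([.095,.863,.036,-.105,2.031,1.54],[768.6,120.2,442.3]),([.054,.843,.037,-.064,1.762,1.513],[847.9,102.1,487.1]),(o['joint_positions'],p)]
f=lambda k:np.concatenate([fk(q,k)[0]-P for q,P in D])
s=least_squares(f,[0,500,400,0,300,250]);print(s.x.round(1),np.abs(s.fun).max())
q=o['joint_positions'];print((fk(q,s.x)[1].as_matrix()-R).round(3).tolist()); np.save('k.npy',s.x)
Rr=Ro.from_matrix(R)
for n,P in dict(spare=(377,202,60),blue=(385,-239,50),white=(422,25,50),green=(594,212,170),row1=(594,116,70),row2=(600,20,70),lift=(377,202,200)).items():
    P=np.array(P,float)+R[:,2]*19
    print(n,*[np.round(v,3) for v in ik(P,Rr,s.x,q)], *[np.round(v,3) for v in ik(P,Rr,s.x,[.3,.5,2,0,1.3,1.5])])
E
```

```text
t 9.97 q [0.051, 0.73, 0.036, -0.054, 1.767, 1.347] p [811.7 101.1 580.7] z [ 0.573 -0.024 -0.819] y [ 0.194 -0.967  0.164] x [0.797 0.252 0.549] w 91.9
[  4.1 515.3 378.2  55.3 150.5 242.5] 77.9375568540879
[[-0.99, 0.603, -0.0], [0.715, 1.22, -0.0], [-0.713, 0.386, -0.0]]
spare [0.451 0.395 2.16  0.132 0.28  3.11 ] 0.281 [0.451 0.395 2.16  0.132 0.28  3.11 ] 0.281
blue [-0.738  0.499  2.242  1.799  0.387  0.435] 0.0 [-0.738  0.499  2.242  1.799  0.387  0.435] 0.0
white [ 0.081  0.414  2.162 -0.159  0.28   3.11 ] 0.307 [ 0.081  0.414  2.162 -0.159  0.28   3.11 ] 0.307
green [ 0.333  0.445  1.723 -0.007  0.392  3.11 ] 0.209 [ 0.333  0.445  1.723 -0.007  0.392  3.11 ] 0.209
row1 [ 0.196  0.574  1.807 -0.081  0.28   3.11 ] 0.124 [ 0.196  0.574  1.807 -0.081  0.28   3.11 ] 0.124
row2 [ 0.052  0.569  1.818 -0.185  0.28   3.11 ] 0.125 [ 0.052  0.569  1.818 -0.185  0.28   3.11 ] 0.125
lift [0.451 0.072 2.173 0.098 0.309 3.11 ] 0.307 [0.451 0.072 2.173 0.098 0.309 3.11 ] 0.307
```

```bash
cat >> k.py <<'E'
E
sed -i 's/a1,L2,L3,a3,h,d=k/a1,L2,L3,a3,h,d,b=k/; s/\[a1,0,h\]/[a1,b,h]/; s/E\*Rz(q\[5\])/E*Rz(q[5]+np.pi\/2)/' fk.py
cat > t.py <<'E'
from k import *;st()
from fk import *
D=[([-1.431,.342,1.524,0,1.275,-.146],[148.033,-503.717,226.741]),([-1.382,1.009,.036,.005,2.046,-.095],[225.5,-767.5,325.2]),([-1.6258,.0239,.3816,.036,2.656,-.3079],[69,-234.1,742.4]),([-1.632,-.0001,.380,.0397,2.657,-.3104],[68.9,-221.6,748.1]),([.176,.77,.036,-.143,2.307,1.589],[648,158.5,499.6]),([.113,.954,.037,-.118,2.08,1.561],[767.4,131.4,369]),([.095,.863,.036,-.105,2.031,1.54],[768.6,120.2,442.3]),([.054,.843,.037,-.064,1.762,1.513],[847.9,102.1,487.1]),(o['joint_positions'],p)]
f=lambda k:np.concatenate([fk(q,k)[0]-P for q,P in D])
s=least_squares(f,[0,500,400,0,300,250,76]);print(s.x.round(1),np.abs(s.fun).max())
q=o['joint_positions'];print(np.abs(fk(q,s.x)[1].as_matrix()-R).max()); np.save('k.npy',s.x)
for sp in(17,-163):
  Rr=Ro.from_matrix(R)*Rz(np.radians(sp));Z=Rr.as_matrix()[:,2];print(sp,Rr.as_matrix().round(3).tolist())
  for n,P in dict(spare=(377,202,67),blue=(385,-239,58),white=(422,25,58),green=(594,212,190),row1=(594,116,78),row2=(600,20,78),lift=(377,202,200)).items():
    P=np.array(P,float)+Z*19
    print(n,*[np.round(v,3) for v in ik(P,Rr,s.x,[.3,.5,1.6,0,.7,1.5 if sp>0 else -1.5])])
E
python3 t.py
```

```text
t 9.97 q [0.051, 0.73, 0.036, -0.054, 1.767, 1.347] p [811.7 101.1 580.7] z [ 0.573 -0.024 -0.819] y [ 0.194 -0.967  0.164] x [0.797 0.252 0.549] w 91.9
[-1.000e-01  5.062e+02  3.796e+02  4.660e+01  2.231e+02  3.182e+02
  7.640e+01] 0.3550618866451316
1.6653345369377348e-16
17 [[0.818, -0.048, 0.573], [-0.042, -0.999, -0.024], [0.573, -0.004, -0.819]]
spare [ 0.475  0.363  2.259 -1.     0.28   3.042] 0.179
blue [-1.071  0.459  2.345  1.587  0.513 -0.949] 0.0
white [-0.179  0.425  2.51   2.942  0.407 -1.492] 0.0
green [ 0.317  0.38   1.809 -0.514  0.422  2.353] 0.0
row1 [ 0.168  0.536  1.907 -0.793  0.28   2.54 ] 0.096
row2 [-0.139  0.511  1.907  0.314  0.28   1.186] 0.149
lift [ 0.531  0.052  2.231 -0.794  0.45   2.806] 0.0
-163 [[-0.818, 0.048, 0.573], [0.042, 0.999, -0.024], [-0.573, 0.004, -0.819]]
spare [ 0.475  0.363  2.259 -1.     0.28  -0.099] 0.179
blue [-0.91   0.402  2.194  0.812  0.405 -3.11 ] 0.224
white [-0.326  0.356  2.347  1.297  0.28  -3.11 ] 0.193
green [ 0.317  0.38   1.809 -0.514  0.422 -0.789] 0.0
row1 [ 0.168  0.536  1.907 -0.793  0.28  -0.602] 0.096
row2 [-0.139  0.511  1.907  0.314  0.28  -1.956] 0.149
lift [ 0.531  0.052  2.231 -0.794  0.45  -0.336] 0.0
```

```bash
cat > srch.py <<'E'
from k import *
from fk import *
import multiprocessing as mp
K=np.load('k.npy')
T=dict(sp=(377,202,67),spU=(377,202,190),bl=(385,-239,60),blU=(385,-239,190),wh=(422,25,60),whU=(422,25,190),gF=(500,215,190),gE=(592,212,185),gD=(592,212,130),r1F=(490,120,125),r1=(595,117,80),r2F=(490,25,125),r2=(600,22,80))
lo=np.array([-2.5,-.75,.06,-.97,.30,-3.06]);hi=np.array([2.5,2.0,2.66,4.1,2.64,3.06])
def ori(th,al,fl):
    z=np.array([np.sin(th)*np.cos(al),np.sin(th)*np.sin(al),-np.cos(th)])
    y=np.array([np.sin(al),-np.cos(al),0])*fl
    return Ro.from_matrix(np.c_[np.cross(y,z),y,z])
def ik2(P,Rr,seeds=((-.3,0),(.4,0.),(.4,1.5),(.4,3),(-.4,1.5),(-.4,3))):
    out=[];a=np.arctan2(P[1],P[0])
    for a0,q4 in seeds:
      for q6 in(-1.5,1.5):
        f=lambda q:np.r_[(fk(q,K)[0]-P)/100,(Rr.inv()*fk(q,K)[1]).as_rotvec()]
        s=least_squares(f,[a+a0,.45,1.9,q4,.5,q6],bounds=(lo,hi),max_nfev=40)
        if np.abs(s.fun).max()<.01 and not any(np.abs(s.x-t).max()<.05 for t in out):out.append(s.x)
    return out
def clr(q):
    A=Rz(q[0])*Ry(q[1]);B=A*Ry(q[2]);el=Rz(q[0]).apply([K[0],K[6],K[4]])+A.apply([0,0,K[1]]);w=el+B.apply([K[3],0,K[2]]);t=fk(q,K)[0]
    c=np.array([599,34.5]);u=np.array([1,.05])/1.00125;e=np.array([-15,332.])
    f=lambda P:np.array([(P[:2]-c)@u,P[2]])
    L=np.vstack([np.linspace(f(t),f(w),40),np.linspace(f(w),f(el),40)])
    return np.hypot(*(L-e).T).min().round(0),np.hypot(*(L[40:]-e).T).min().round(0)
def one(a):
    th,al=a;Rr=ori(th,al,1);Z=Rr.as_matrix()[:,2]
    return a,{n:ik2(np.array(P,float)+19*Z,Rr) for n,P in T.items()}
if __name__=='__main__':
    g=[(t,a) for t in(.5,.6,.7,.8) for a in(-.8,-.4,0,.3,.6,.9,1.2)]
    with mp.Pool() as po:
        for a,r in po.imap(one,g):
            ok=sum(bool(v) for v in r.values())
            print(a,ok,[n for n in r if not r[n]],{n:clr(r[n][0]) for n in('gE','r1') if r[n]})
E
nproc; time OMP_NUM_THREADS=1 timeout 500 python3 srch.py
```

```text
4
(0.5, -0.8) 7 ['bl', 'wh', 'gE', 'gD', 'r1', 'r2F'] {}
(0.5, -0.4) 10 ['sp', 'bl', 'wh'] {'gE': (np.float64(50.0), np.float64(161.0)), 'r1': (np.float64(98.0), np.float64(115.0))}
(0.5, 0) 7 ['sp', 'wh', 'r1F', 'r1', 'r2F', 'r2'] {'gE': (np.float64(56.0), np.float64(171.0))}
(0.5, 0.3) 10 ['sp', 'r1F', 'r1'] {'gE': (np.float64(54.0), np.float64(168.0))}
(0.5, 0.6) 12 ['sp'] {'gE': (np.float64(47.0), np.float64(156.0)), 'r1': (np.float64(93.0), np.float64(108.0))}
(0.5, 0.9) 13 [] {'gE': (np.float64(34.0), np.float64(139.0)), 'r1': (np.float64(71.0), np.float64(80.0))}
(0.5, 1.2) 13 [] {'gE': (np.float64(16.0), np.float64(123.0)), 'r1': (np.float64(40.0), np.float64(45.0))}
(0.6, -0.8) 9 ['blU', 'wh', 'r2F', 'r2'] {'gE': (np.float64(46.0), np.float64(138.0)), 'r1': (np.float64(90.0), np.float64(97.0))}
(0.6, -0.4) 8 ['sp', 'r1F', 'r1', 'r2F', 'r2'] {'gE': (np.float64(63.0), np.float64(168.0))}
(0.6, 0) 8 ['whU', 'r1F', 'r1', 'r2F', 'r2'] {'gE': (np.float64(69.0), np.float64(182.0))}
(0.6, 0.3) 8 ['spU', 'gF', 'gD', 'r1F', 'r1'] {'gE': (np.float64(67.0), np.float64(178.0))}
(0.6, 0.6
[... 1030 characters left out ...]
', 'whU', 'gD', 'r1F', 'r1', 'r2F', 'r2'] {'gE': (np.float64(69.0), np.float64(139.0))}
(0.8, -0.4) 5 ['sp', 'spU', 'whU', 'gF', 'gE', 'gD', 'r1F', 'r1'] {}
(0.8, 0) 8 ['spU', 'whU', 'gF', 'gE', 'gD'] {'r1': (np.float64(170.0), np.float64(204.0))}
(0.8, 0.3) 9 ['spU', 'gF', 'gE', 'gD'] {'r1': (np.float64(167.0), np.float64(198.0))}
(0.8, 0.6) 13 [] {'gE': (np.float64(84.0), np.float64(177.0)), 'r1': (np.float64(155.0), np.float64(173.0))}
(0.8, 0.9) 13 [] {'gE': (np.float64(69.0), np.float64(139.0)), 'r1': (np.float64(129.0), np.float64(134.0))}
(0.8, 1.2) 13 [] {'gE': (np.float64(41.0), np.float64(94.0)), 'r1': (np.float64(85.0), np.float64(85.0))}
real	1m35.152s
user	5m14.561s
sys	0m0.310s
```

```bash
python3 - <<'E'
from k import *;st();inc([0,600,530]);inc([0,1000,830])
from srch import *
Rr=Ro.from_matrix(R)
print([x.round(2) for x in ik2(np.array([0,600,530.]),Rr,((-.1,-.8),(0,-.8)))])
E
```

```text
t 9.97 q [0.051, 0.73, 0.036, -0.054, 1.767, 1.347] p [811.7 101.1 580.7] z [ 0.573 -0.024 -0.819] y [ 0.194 -0.967  0.164] x [0.797 0.252 0.549] w 91.9
inc [-548.6, -648.0, -435.3]
inc [-282.9, -985.8, -690.8]
[array([ 1.74,  0.57,  0.49, -0.7 ,  2.1 ,  2.71])]
```

Call:
arm_command(
  increments=[0, -549, -648, -435, 0, 0, -549, -648, -435, 0, 0, -549, -648, -435, 0, 0, -549, -648, -435, 0, 0, -549, -648, -435, 0, 0, -549, -648, -435, 0, 0, -549, -648, -435, 0, 0, -549, -648, -435, 0, 0, -549, -648, -435, 0, 0, -549, -648, -435, 0, 0, -549, -648, -435, 0, 0, -549, -648, -435, 0, 0, -549, -648, -435, 0, 0, -549, -648, -435, 0, 0, -549, -648, -435, 0, 0, -283, -986, -691, 0, 0, -283, -986, -691, 0, 0, -283, -986, -691, 0, 0, -283, -986, -691, 0, 0, -283, -986, -691, 0],
)

```text
time: 12.48
tool_pos: [24.0, 598.7, 606.3]
tcp_rot: [2.903, -0.685, 0.327]
contact_force: [0.0, -0.8, 0.9]
grip_width: 91.6
```

```bash
python3 - <<'E'
from k import *;st();inc(p+[0,400,300]);inc(p+[0,450,200])
E
```

```text
t 12.47 q [1.746, 0.723, 0.036, -0.997, 2.269, 2.361] p [ 24.  598.7 606.3] z [ 0.658 -0.026 -0.753] y [ 0.171 -0.968  0.183] x [0.733 0.249 0.633] w 91.6
inc [289.4, -332.4, -236.2]
inc [238.5, -399.1, -162.2]
```

Call:
arm_command(
  increments=[0, -273, -4, -150, 0, 0, -273, -4, -150, 0],
)

```text
time: 12.72
tool_pos: [-94.3, 571.9, 580.3]
tcp_rot: [2.908, -0.685, 0.322]
contact_force: [-0.3, 1.0, 0.5]
grip_width: 91.4
```

Call:
arm_command(
  increments=[0, -273, -4, -150, 0, 0, -273, -4, -150, 0],
)

```text
time: 12.98
tool_pos: [-208.6, 539.2, 545.0]
tcp_rot: [2.914, -0.682, 0.324]
contact_force: [-0.3, 1.0, 0.5]
grip_width: 91.8
```

```bash
python3 - <<'E'
from k import *;st();inc(p+[-300,0,0]);inc(p+[-300,-100,-50])
E
```

```text
t 12.97 q [2.112, 0.791, 0.087, -0.997, 2.425, 2.711] p [-208.6  539.2  545. ] z [ 0.654 -0.018 -0.756] y [ 0.176 -0.969  0.175] x [0.736 0.247 0.631] w 91.8
inc [-220.7, -52.7, -196.3]
inc [-276.9, 35.5, -156.7]
```

Call:
arm_command(
  increments=[0, -277, 35, -157, 0, 0, -277, 35, -157, 0],
)

```text
time: 13.22
tool_pos: [-311.1, 486.9, 511.9]
tcp_rot: [2.918, -0.688, 0.327]
contact_force: [-0.0, 2.3, 3.9]
grip_width: 91.6
```

Call:
arm_command(
  increments=[0, -277, 35, -157, 0, 0, -277, 35, -157, 0],
)

```text
time: 13.48
tool_pos: [-388.9, 423.9, 485.8]
tcp_rot: [2.918, -0.725, 0.34]
contact_force: [-0.1, -0.4, -0.1]
grip_width: 92.0
```

```bash
python3 - <<'E'
from k import *;st();inc(p+[-300,0,0]);inc(p+[-300,-100,-50])
E
```

```text
t 13.47 q [2.43, 0.91, 0.036, -0.997, 2.575, 2.98] p [-388.9  423.9  485.8] z [ 0.683  0.006 -0.73 ] y [ 0.186 -0.968  0.166] x [0.706 0.249 0.663] w 92.0
inc [-211.7, -55.9, -205.0]
inc [-269.8, 32.7, -169.2]
```

```bash
cat > sim.py <<'E'
import numpy as np
from scipy.optimize import least_squares
from scipy.spatial.transform import Rotation as Ro
K=np.load('k.npy');a1,L2,L3,a3,h,d,b=K
LO=np.array([-2.53,-.77,.04,-1,.28,-3.11])+.003;HI=np.array([2.53,2.02,2.7,4.14,2.66,3.11])-.003
def rz(t):c,s=np.cos(t),np.sin(t);return np.array([[c,-s,0],[s,c,0],[0,0,1]])
def ry(t):c,s=np.cos(t),np.sin(t);return np.array([[c,0,s],[0,1,0],[-s,0,c]])
def F(q):
    Z=rz(q[0]);A=Z@ry(q[1]);B=A@ry(q[2]);E=B@rz(q[3])@ry(q[4])
    return Z@[a1,b,h]+A@[0,0,L2]+B@[a3,0,L3]+E@[0,0,d],E@rz(q[5]+np.pi/2)
def solve(P,R,q0,w=700,n=30):
    def f(q):
        p,r=F(q);M=R.T@r
        return np.r_[p-P,w*.5*np.array([M[2,1]-M[1,2],M[0,2]-M[2,0],M[1,0]-M[0,1]])]/100
    s=least_squares(f,np.clip(q0,LO+1e-4,HI-1e-4),bounds=(LO,HI),max_nfev=n,x_scale=1.0);return s.x,s.cost
def call(q,dw,rows=2,w=700,spin=0):
    p0,R0=F(q);T=p0+dw;Rt=R0@rz(np.radians(spin));p=p0.copy()
    for i in range(rows):
        c=F(q)[0];e=T-c;L=np.linalg.norm(e);Pt=c+e*min(1,62.5/L)
        q,_=solve(Pt,Rt if abs(spin)<11*(i+1) else R0@rz(np.radians(np.sign(spin)*10.7*(i+1))),q,w)
    return q
E
python3 - <<'E'
from sim import *
q=np.array([.113,.954,.037,-.118,2.08,1.561]);p,R=F(q);dw=R@[500,0,-400]
for w in(500,700,1000,1500):
    x=q.copy()
    r=[]
    for k in range(2):
        x=call(x,dw,2,w);P,r_=F(x);r.append((P.round(1).tolist(),r_[:,2].round(3).tolist()))
    print(w,r)
print('real (767.5,126.5,396.4) pitch .121 ->z.x~.124 ; (766.9,122,421.8) .166')
q=np.array([.176,.77,.036,-.143,2.307,1.589]);p,R=F(q)
for w in(500,700,1000,1500):
    x=call(q,R@[600,0,0],6,w);print(w,F(x)[0].round(1),F(x)[1][:,2].round(3),'real 767 131 369 z .078 -.094')
E
```

```text
500 [([773.3, 126.9, 396.4], [0.144, -0.085, -0.986]), ([780.8, 123.5, 421.4], [0.21, -0.075, -0.975])]
700 [([765.7, 125.3, 391.8], [0.113, -0.089, -0.99]), ([765.1, 120.4, 412.1], [0.147, -0.084, -0.985])]
1000 [([761.4, 124.5, 389.4], [0.095, -0.092, -0.991]), ([756.5, 118.7, 407.1], [0.112, -0.09, -0.99])]
1500 [([759.2, 124.0, 388.0], [0.086, -0.093, -0.992]), ([751.9, 117.8, 404.6], [0.093, -0.092, -0.991])]
real (767.5,126.5,396.4) pitch .121 ->z.x~.124 ; (766.9,122,421.8) .166
500 [771.7 133.2 377.1] [ 0.107 -0.09  -0.99 ] real 767 131 369 z .078 -.094
700 [763.1 131.6 373.5] [ 0.075 -0.095 -0.993] real 767 131 369 z .078 -.094
1000 [758.6 130.8 371.7] [ 0.058 -0.097 -0.994] real 767 131 369 z .078 -.094
1500 [756.3 130.3 370.7] [ 0.049 -0.099 -0.994] real 767 131 369 z .078 -.094
```

```bash
cat > s2.py <<'E'
from sim import *
import multiprocessing as mp,json
from k import R as Rc,o
q0=np.array(o['joint_positions']);tz=np.array([.52,.40])
def job(seed):
    g=np.random.default_rng(seed);out=[]
    while len(out)<1:
        sp=g.choice([0,0,-90,180,-45,45]);Rt=Rc@rz(np.radians(sp))
        r=g.uniform(250,850);a=g.uniform(-1.2,2.4);P=np.array([r*np.cos(a),r*np.sin(a),g.uniform(400,850)])
        s=np.array([a-.1,g.uniform(-.6,1.2),g.uniform(.1,2),g.uniform(-1,4),g.uniform(.4,2.6),g.uniform(-2,2)])
        q,c=solve(P,Rt,s,300,60)
        if c>1e-3:continue
        best=None
        for k in range(10):
            u=g.normal(size=3);u*=400/np.linalg.norm(u);x=q.copy()
            for i in range(6):
                x=call(x,u,2,630)
                if F(x)[0][2]<380:break
                z=F(x)[1][:2,2];e=np.hypot(*(z-tz))+.004*i
                if best is None or e<best[0]:best=(e,i+1,sp,P.round(0).tolist(),q.round(2).tolist(),u.round(0).tolist(),z.round(3).tolist(),x.round(2).tolist(),F(x)[0].round(0).tolist())
        out.append(best)
    return out
if __name__=='__main__':
    with mp.Pool(4) as p:
        res=[r for l in p.imap_unordered(job,range(240)) for r in l if r]
    res.sort(key=lambda r:r[0])
    for r in res[:9]:print(r)
E
time OMP_NUM_THREADS=1 timeout 560 python3 s2.py
```

```text
(np.float64(0.06489908779225878), 1, np.int64(0), [449.0, -441.0, 558.0], [-1.25, 0.6, 0.48, 0.94, 2.16, -2.75], [248.0, -248.0, -192.0], [0.558, 0.453], [-1.19, 0.91, 0.04, 0.99, 2.18, -2.59], [523.0, -511.0, 493.0])
(np.float64(0.10010177842465726), 6, np.int64(180), [99.0, 273.0, 613.0], [1.42, -0.27, 1.23, -0.45, 1.86, 2.46], [-124.0, 306.0, 226.0], [0.477, 0.333], [1.8, 0.58, 0.04, -0.7, 2.14, 2.52], [-46.0, 609.0, 670.0])
(np.float64(0.11044882956274381), 4, np.int64(180), [329.0, -199.0, 787.0], [-1.31, 0.21, 0.24, 1.17, 2.44, 0.93], [-182.0, 240.0, -263.0], [0.515, 0.302], [-2.53, -0.7, 1.9, 0.09, 2.57, -1.27], [170.0, 7.0, 449.0])
(np.float64(0.1333453988192667), 2, np.int64(180), [199.0, -189.0, 609.0], [-1.81, -0.09, 1.34, 0.92, 2.45, -0.12], [-144.0, 373.0, -20.0], [0.622, 0.479], [-2.13, -0.44, 1.71, 0.63, 2.66, -0.57], [178.0, -24.0, 551.0])
(np.float64(0.1394673310210955), 6, np.int64(45), [707.0, -311.0, 504.0], [-0.86, 0.92, 1.09, 2.09, 1.91, -2.8], [-86.0, -262.0, 290.0], [0.608, 0.481], [-1.34, 0.94, 0.04, 2.36, 1.49, -1.67], [441.0, -557.0, 898.0])
(np.float64(0.1
[... 188 characters left out ...]
296.0, 756.0])
(np.float64(0.14242115008699552), 6, np.int64(45), [466.0, 369.0, 403.0], [0.41, -0.05, 1.87, 0.54, 0.47, -1.22], [-376.0, -94.0, 97.0], [0.602, 0.491], [2.53, -0.02, 1.33, -0.93, 1.94, 0.96], [-154.0, 307.0, 583.0])
(np.float64(0.1593141862081337), 6, np.int64(-45), [476.0, 240.0, 615.0], [0.05, 0.11, 0.91, 0.46, 1.79, -2.56], [228.0, -103.0, 312.0], [0.426, 0.503], [-0.34, 0.5, 0.04, 0.81, 2.13, -2.49], [609.0, 73.0, 731.0])
(np.float64(0.16088537752727475), 6, np.int64(45), [-17.0, 788.0, 501.0], [1.7, 0.53, 0.73, -0.54, 1.34, 0.41], [45.0, -397.0, -12.0], [0.432, 0.51], [2.53, -0.77, 1.86, -0.81, 1.98, 0.91], [88.0, 104.0, 484.0])
real	1m49.585s
user	5m35.429s
sys	0m0.427s
```

```bash
sed -i 's/return np.r_\[p-P.*/return np.r_[p-P,w*(M-np.eye(3)).ravel()\/1.41421]\/100/' sim.py; sed -i 's/range(240)/range(300)/' s2.py
time OMP_NUM_THREADS=1 timeout 570 python3 s2.py
```

```text
(np.float64(0.18924929345413014), 6, np.int64(0), [191.0, -168.0, 408.0], [-2.18, -0.47, 2.01, 0.66, 2.01, -0.71], [-309.0, 251.0, 41.0], [0.571, 0.239], [-2.53, -0.12, 1.55, 0.19, 2.35, -1.21], [-39.0, -173.0, 480.0])
(np.float64(0.19827680892029395), 6, np.int64(45), [126.0, -229.0, 668.0], [-2.26, -0.2, 1.16, 0.99, 2.47, 0.56], [-137.0, 358.0, -115.0], [0.576, 0.231], [-2.53, -0.68, 1.88, 0.27, 2.58, -0.33], [184.0, -19.0, 463.0])
(np.float64(0.2166787799689131), 6, np.int64(0), [106.0, 570.0, 587.0], [1.63, 0.44, 0.63, -0.83, 1.96, 2.58], [-193.0, 48.0, 347.0], [0.605, 0.223], [1.95, 0.4, 0.19, -1.0, 2.27, 2.4], [-44.0, 461.0, 734.0])
(np.float64(0.2352275194613093), 6, np.int64(0), [-26.0, 392.0, 678.0], [1.96, 0.25, 0.66, -0.99, 2.28, 2.62], [-173.0, 225.0, 282.0], [0.613, 0.206], [2.01, 0.62, 0.04, -1.0, 2.27, 2.5], [-113.0, 547.0, 661.0])
(np.float64(0.2365403557797163), 6, np.int64(180), [172.0, -256.0, 773.0], [-2.04, -0.03, 0.67, 1.27, 2.45, -2.81], [-247.0, 306.0, 74.0], [0.61, 0.203], [-2.53, 0.18, 0.04, 2.73, 2.66, -1.72], [56.0, -126.0, 837.0])
(np.float64(0.2365818023
[... 182 characters left out ...]
0, 555.0])
(np.float64(0.23966364403458082), 6, np.int64(-45), [-45.0, 390.0, 662.0], [2.0, 0.25, 0.71, -0.96, 2.28, 1.91], [-36.0, 107.0, 384.0], [0.621, 0.205], [1.69, 0.35, 0.04, -1.0, 2.27, 1.3], [79.0, 419.0, 789.0])
(np.float64(0.24019384658948642), 6, np.int64(180), [171.0, -275.0, 783.0], [-2.01, 0.03, 0.57, 1.3, 2.45, -2.75], [-225.0, 315.0, 103.0], [0.617, 0.202], [-2.53, 0.15, 0.04, 2.75, 2.61, -1.69], [85.0, -108.0, 846.0])
(np.float64(0.24077024909693773), 6, np.int64(180), [114.0, 546.0, 626.0], [1.62, 0.42, 0.56, -0.86, 2.02, -0.65], [-277.0, 199.0, 209.0], [0.647, 0.219], [2.08, 0.75, 0.04, -1.0, 2.22, -0.51], [-180.0, 599.0, 592.0])
real	2m55.661s
user	7m27.222s
sys	0m0.621s
```

```bash
cat > s3.py <<'E'
from sim import *
import multiprocessing as mp
from k import o
q0=np.array(o['joint_positions']);tz=np.array([.56,.40])
def job(a):
    P,seed=a;g=np.random.default_rng(seed);R0=F(q0)[1]
    q,c=solve(np.array(P,float),R0,np.array([np.arctan2(P[1],P[0])-.1+.2,.5,.5,-.9,2.1,2.6]),630,80);log=[]
    if c>.01:return (9,P,c)
    for i in range(9):
        best=None
        for k in range(25):
            u=g.normal(size=3);u/=np.linalg.norm(u)
            if i and k<8:u=ub+.3*u;u/=np.linalg.norm(u)
            x=call(q,400*u,2,630);z=F(x)[1][:2,2];e=np.hypot(*(z-tz))
            if best is None or e<best[0]:best=(e,x,u)
        e,q,ub=best;log.append(((400*ub).round(-1).tolist(),F(q)[1][:2,2].round(3).tolist(),F(q)[0].round(0).tolist()))
    return (e,P,q.round(2).tolist(),log)
if __name__=='__main__':
    J=[(P,s) for P in((106,570,587),(-59,700,450),(-50,600,550),(100,450,700),(-50,400,680),(250,600,500)) for s in(1,2)]
    with mp.Pool(4) as p:res=p.map(job,J)
    res.sort(key=lambda r:r[0])
    for r in res[:3]:
        print(r[:3]); [print('  ',l) for l in r[3]]
    print([(round(r[0],3),r[1]) for r in res])
E
time OMP_NUM_THREADS=1 timeout 570 python3 s3.py
```

```text
(np.float64(0.050428762443649446), (100, 450, 700), [2.0, 0.37, 0.15, -1.0, 2.21, 2.38])
   ([-70.0, 310.0, 240.0], [0.678, 0.043], [102.0, 513.0, 709.0])
   ([-70.0, 230.0, 320.0], [0.679, 0.084], [106.0, 531.0, 714.0])
   ([-250.0, 140.0, 280.0], [0.673, 0.123], [62.0, 528.0, 714.0])
   ([-200.0, 60.0, 340.0], [0.662, 0.163], [38.0, 507.0, 728.0])
   ([-250.0, 120.0, 290.0], [0.648, 0.202], [3.0, 506.0, 727.0])
   ([-150.0, 110.0, 350.0], [0.636, 0.242], [-2.0, 504.0, 739.0])
   ([-210.0, 10.0, 340.0], [0.619, 0.28], [-24.0, 481.0, 750.0])
   ([-210.0, 10.0, 340.0], [0.599, 0.317], [-42.0, 463.0, 760.0])
   ([-200.0, 40.0, 340.0], [0.579, 0.353], [-55.0, 455.0, 768.0])
(np.float64(0.05422834489755496), (106, 570, 587), [2.02, 0.42, 0.12, -1.0, 2.21, 2.41])
   ([-170.0, 130.0, 340.0], [0.682, 0.04], [66.0, 583.0, 654.0])
   ([-190.0, 70.0, 350.0], [0.675, 0.079], [40.0, 555.0, 677.0])
   ([-170.0, 120.0, 340.0], [0.666, 0.12], [24.0, 544.0, 691.0])
   ([-190.0, 120.0, 330.0], [0.656, 0.16], [4.0, 536.0, 701.0])
   ([-150.0, 90.0, 360.0], [0.645, 0.2], [-4.0, 521.0, 718.0])
   ([-170
[... 727 characters left out ...]
776.0])
   ([-210.0, 60.0, 330.0], [0.59, 0.275], [-1.0, 420.0, 778.0])
   ([-170.0, 60.0, 360.0], [0.576, 0.311], [-8.0, 417.0, 787.0])
   ([-210.0, 130.0, 320.0], [0.564, 0.346], [-29.0, 433.0, 784.0])
[(np.float64(0.05), (100, 450, 700)), (np.float64(0.054), (106, 570, 587)), (np.float64(0.054), (100, 450, 700)), (np.float64(0.06), (-50, 600, 550)), (np.float64(0.066), (106, 570, 587)), (np.float64(0.067), (-50, 600, 550)), (np.float64(0.072), (-50, 400, 680)), (np.float64(0.079), (-50, 400, 680)), (np.float64(0.081), (-59, 700, 450)), (np.float64(0.103), (-59, 700, 450)), (np.float64(0.19), (250, 600, 500)), (np.float64(0.214), (250, 600, 500))]
real	0m23.143s
user	1m18.569s
sys	0m0.272s
```

```bash
python3 - <<'E'
from k import *;st();inc([20,480,690])
from sim import *
q,c=solve(np.array([20,480,690.]),R,np.array(o['joint_positions']),630,80);print(c,q.round(2))
for i in range(10):
    P,r=F(q);u=np.array([-180,80,345.]);print((r.T@u).round(-1).tolist(),r[:,2].round(3),P.round(0));q=call(q,u,2,630)
E
```

```text
t 13.47 q [2.43, 0.91, 0.036, -0.997, 2.575, 2.98] p [-388.9  423.9  485.8] z [ 0.683  0.006 -0.73 ] y [ 0.186 -0.968  0.166] x [0.706 0.249 0.663] w 92.0
inc [438.0, 55.7, 130.8]
0.004162609798431768 [ 1.81  0.4   0.41 -1.    2.23  2.44]
[120.0, -60.0, -370.0] [ 0.68   0.011 -0.733] [ 23. 478. 683.]
[110.0, -70.0, -370.0] [ 0.66   0.049 -0.75 ] [  6. 471. 695.]
[110.0, -90.0, -370.0] [ 0.641  0.085 -0.763] [-10. 464. 705.]
[110.0, -100.0, -370.0] [ 0.623  0.121 -0.773] [-25. 458. 714.]
[100.0, -120.0, -370.0] [ 0.606  0.156 -0.78 ] [-39. 453. 721.]
[100.0, -130.0, -360.0] [ 0.59   0.191 -0.784] [-53. 448. 728.]
[100.0, -140.0, -360.0] [ 0.575  0.225 -0.787] [-66. 444. 734.]
[100.0, -160.0, -350.0] [ 0.559  0.258 -0.788] [-78. 441. 739.]
[100.0, -170.0, -350.0] [ 0.544  0.292 -0.786] [-90. 439. 745.]
[100.0, -180.0, -340.0] [ 0.53   0.325 -0.784] [-102.  438.  750.]
```

Call:
arm_command(
  increments=[0, 438, 56, 131, 0, 0, 438, 56, 131, 0, 0, 438, 56, 131, 0, 0, 438, 56, 131, 0, 0, 438, 56, 131, 0, 0, 438, 56, 131, 0, 0, 438, 56, 131, 0, 0, 438, 56, 131, 0],
)

```text
time: 14.48
tool_pos: [26.9, 476.9, 685.5]
tcp_rot: [2.933, -0.724, 0.33]
contact_force: [-0.1, -0.7, -0.1]
grip_width: 91.8
```

Call:
arm_command(
  increments=[0, 120, -60, -370, 0, 0, 120, -60, -370, 0],
)

```text
time: 14.72
tool_pos: [5.9, 473.0, 696.3]
tcp_rot: [2.98, -0.705, 0.329]
contact_force: [0.4, -0.1, -0.6]
grip_width: 91.9
```

Call:
arm_command(
  increments=[0, 110, -70, -370, 0, 0, 110, -70, -370, 0],
)

```text
time: 14.98
tool_pos: [-13.3, 467.2, 705.1]
tcp_rot: [3.02, -0.691, 0.333]
contact_force: [0.4, -0.2, 0.3]
grip_width: 91.8
```

Call:
arm_command(
  increments=[0, 110, -90, -370, 0, 0, 110, -90, -370, 0],
)

```text
time: 15.22
tool_pos: [-29.2, 462.1, 713.2]
tcp_rot: [3.061, -0.68, 0.334]
contact_force: [-0.0, 0.4, 0.4]
grip_width: 91.6
```

Call:
arm_command(
  increments=[0, 110, -100, -370, 0, 0, 110, -100, -370, 0],
)

```text
time: 15.48
tool_pos: [-43.1, 456.1, 721.5]
tcp_rot: [3.101, -0.672, 0.334]
contact_force: [0.1, -0.2, 1.0]
grip_width: 92.1
```

Call:
arm_command(
  increments=[0, 100, -120, -370, 0, 0, 100, -120, -370, 0],
)

```text
time: 15.72
tool_pos: [-58.7, 451.1, 728.3]
tcp_rot: [-3.14, -0.666, 0.334]
contact_force: [0.2, -0.6, -0.3]
grip_width: 92.0
```

Call:
arm_command(
  increments=[0, 100, -130, -360, 0, 0, 100, -130, -360, 0],
)

```text
time: 15.98
tool_pos: [-72.3, 446.5, 734.9]
tcp_rot: [-3.101, -0.662, 0.334]
contact_force: [0.1, 0.2, -0.3]
grip_width: 91.8
```

Call:
arm_command(
  increments=[0, 100, -140, -360, 0, 0, 100, -140, -360, 0],
)

```text
time: 16.23
tool_pos: [-84.9, 441.5, 741.4]
tcp_rot: [-3.062, -0.659, 0.334]
contact_force: [0.2, -0.0, -0.2]
grip_width: 91.9
```

Call:
arm_command(
  increments=[0, 100, -160, -350, 0, 0, 100, -160, -350, 0],
)

```text
time: 16.48
tool_pos: [-97.0, 439.6, 747.0]
tcp_rot: [-3.023, -0.657, 0.335]
contact_force: [0.0, -0.4, -0.3]
grip_width: 91.9
```

```bash
python3 - <<'E'
from k import *;st()
E
```

```text
t 16.48 q [2.058, 0.412, 0.091, -0.996, 2.315, 2.436] p [-97.  439.6 747. ] z [ 0.534  0.311 -0.786] y [ 0.394 -0.914 -0.093] x [0.748 0.26  0.611] w 91.9
```

```bash
cat > s4.py <<'E'
from sim import *
from k import R as Rc,o,p
T=dict(sp=(377,202,67),spU=(377,202,190),gF=(500,215,190),gE=(592,212,185),gD=(592,212,130),whU=(422,25,190),wh=(422,25,60),r1F=(490,120,125),r1=(595,117,80),bl=(385,-239,60),blU=(385,-239,190),r2F=(490,25,125),r2=(600,22,80))
def sols(P,R,z):
    out=[];a=np.arctan2(P[1],P[0])
    for a0 in(-.3,.1):
      for q4 in(-.8,.5,1.6,3.):
        for q6 in(-2,0,2):
          q,c=solve(np.array(P)+19*z,R,np.array([a+a0,.45,1.9,q4,.5,q6]),300,50)
          if c<1e-4 and not any(abs(q-t).max()<.05 for t in out):out.append(q)
    return out
for dz in((0,0),(-.02,.06)):
    z=np.array([Rc[0,2]+dz[0],Rc[1,2]+dz[1],0]);z[2]=-np.sqrt(1-z@z)
    y=np.cross([0,0,1],z);y/=-np.linalg.norm(y)
    y=-y if y[1]>0 else y
    R=np.c_[np.cross(y,z),y,z];print(z.round(3),y.round(3),'spin',np.degrees(np.arctan2(-(Rc[:,0]@y),Rc[:,1]@y)).round(1))
    for n,P in T.items():print(n,[s.round(2).tolist() for s in sols(P,R,z)])
E
OMP_NUM_THREADS=1 python3 s4.py
```

```text
[ 0.534  0.311 -0.786] [ 0.503 -0.865 -0.   ] spin -8.7
sp [[0.15, 0.43, 2.54, 2.65, 0.5, -1.43]]
spU []
gF [[0.13, 0.21, 2.11, 0.9, 0.31, 0.37]]
gE [[0.1, 0.36, 1.9, 0.8, 0.37, 0.46]]
gD [[0.1, 0.45, 1.95, 1.17, 0.28, 0.08]]
whU [[-0.54, 0.05, 2.31, 1.01, 0.69, -0.28]]
wh [[-0.54, 0.46, 2.47, 1.8, 0.59, -1.23]]
r1F [[-0.15, 0.31, 2.26, 1.52, 0.4, -0.51]]
r1 [[-0.12, 0.54, 2.02, 1.51, 0.38, -0.48]]
bl [[-1.17, 0.55, 2.12, 0.97, 0.84, -0.92]]
blU [[-1.17, 0.28, 2.01, 0.76, 1.09, -0.57]]
r2F [[-0.43, 0.32, 2.24, 1.31, 0.55, -0.54]]
r2 [[-0.33, 0.55, 1.99, 1.34, 0.5, -0.48]]
[ 0.514  0.371 -0.773] [ 0.585 -0.811 -0.   ] spin -13.1
sp [[0.07, 0.44, 2.55, 2.46, 0.56, -1.42]]
spU [[0.07, 0.0, 2.38, 1.17, 0.37, -0.03]]
gF [[0.08, 0.22, 2.11, 1.06, 0.39, 0.11]]
gE [[0.06, 0.37, 1.9, 0.94, 0.44, 0.22]]
gD [[0.06, 0.46, 1.95, 1.25, 0.37, -0.11]]
whU [[-0.58, 0.08, 2.29, 1.01, 0.78, -0.39]]
wh [[-0.58, 0.48, 2.44, 1.66, 0.64, -1.22]]
r1F [[-0.2, 0.33, 2.25, 1.46, 0.49, -0.58]]
r1 [[-0.16, 0.55, 2.01, 1.46, 0.47, -0.53]]
bl [[-1.17, 0.57, 2.08, 0.9, 0.91, -0.95]]
blU [[-1.17, 0.31, 1.97, 0.74, 1.16, -0.64]]
r2F [[-0.47, 0.34, 2.22, 1.26, 0.63, -0.61]]
r2 [[-0.37, 0.57, 1.97, 1.29, 0.58, -0.53]]
```

Call:
arm_command(
  increments=[0, 100, -170, -350, 0, 0, 100, -170, -350, 0],
)

```text
time: 16.73
tool_pos: [-108.5, 436.8, 752.9]
tcp_rot: [-2.985, -0.657, 0.335]
contact_force: [0.2, 0.2, -0.4]
grip_width: 92.0
```

Call:
arm_command(
  increments=[0, 100, -180, -340, 0, 0, 100, -180, -340, 0],
)

```text
time: 16.98
tool_pos: [-119.2, 434.8, 758.9]
tcp_rot: [-2.946, -0.657, 0.334]
contact_force: [-0.2, 0.0, -0.0]
grip_width: 91.7
```

```bash
cat >> sim.py <<'E'
V=np.array([2.57,2.57,3.14,3.14,3.14,3.14])*.7*.125
def path(q,Ws,R0=None,spin=0,verbose=1,tag=''):
    # Ws: list of (world TCP, rows); absolute targets, orientation R0 then spin
    p,R=F(q);R0=R if R0 is None else R0;sp=0;n=0
    for W,rows in Ws:
        for i in range(rows):
            sp=np.clip(spin,sp-10.7,sp+10.7);c=F(q)[0];e=np.array(W)-c;L=np.linalg.norm(e)
            x,_=solve(c+e*min(1,62.5/max(L,1e-9)),R0@rz(np.radians(sp)),q,630,40);dq=x-q;q=q+dq*min(1,(V/np.maximum(abs(dq),1e-9)).min());n+=1
            if verbose>1:print(n,q.round(2).tolist(),F(q)[0].round(0),F(q)[1][:,2].round(2))
        if verbose:
            P,r=F(q);M=(R0@rz(np.radians(sp))).T@r;print('->',W,'err',(P-W).round(1),'ang',np.arccos(np.clip((np.trace(M)-1)/2,-1,1)).round(3),'q',q.round(2).tolist())
    return q
E
cat > s5.py <<'E'
from k import *;st()
from sim import *
z=R[:,2];y=np.cross([0,0,1],z);y/=np.linalg.norm(y);y=-y if y[1]>0 else y
sp=np.degrees(np.arctan2(-(R[:,0]@y),R[:,1]@y));print('spin',sp.round(1),y.round(3),'alpha',np.arctan2(z[1],z[0]))
q=np.array(o['joint_positions'])
S=np.array([377,202,0.])+19*z
print('A');path(q,[(S+[0,0,330],14),(S+[0,0,190],4),(S+[0,0,67],4)],R,sp)
print('B');path(q,[(S+[-60,100,400],14),(S+[0,0,190],6),(S+[0,0,67],4)],R,sp)
print('C');path(q,[(S+[200,-100,400],16),(S+[0,0,200],8),(S+[0,0,67],4)],R,sp)
E
python3 s5.py
```

```text
t 16.98 q [2.114, 0.409, 0.055, -0.996, 2.299, 2.456] p [-119.2  434.8  758.9] z [ 0.502  0.38  -0.777] y [ 0.434 -0.888 -0.154] x [0.748 0.26  0.611] w 91.7
spin -14.1 [ 0.603 -0.798 -0.   ] alpha 0.6473926561122998
A
-> [386.54633589 209.21796903 315.24302218] err [0. 0. 0.] ang 0.0 q [0.05, -0.24, 2.1, 0.53, 0.77, 0.68]
-> [386.54633589 209.21796903 175.24302218] err [0. 0. 0.] ang 0.0 q [0.05, 0.01, 2.37, 1.15, 0.4, -0.03]
-> [386.54633589 209.21796903  52.24302218] err [-0.9 13.9 28.6] ang 0.045 q [0.06, 0.34, 2.51, 2.17, 0.49, -1.13]
B
-> [326.54633589 309.21796903 385.24302218] err [-0.  0. -0.] ang 0.0 q [0.54, -0.27, 1.93, 0.1, 0.81, 1.42]
-> [386.54633589 209.21796903 175.24302218] err [ 0. -0.  0.] ang 0.0 q [0.05, 0.01, 2.37, 1.15, 0.4, -0.03]
-> [386.54633589 209.21796903  52.24302218] err [-0.9 13.9 28.6] ang 0.045 q [0.06, 0.34, 2.51, 2.17, 0.49, -1.13]
C
-> [586.54633589 109.21796903 385.24302218] err [-0.  0.  0.] ang 0.0 q [-0.21, 0.1, 1.6, 0.58, 1.04, 0.52]
-> [386.54633589 209.21796903 185.24302218] err [0. 0. 0.] ang 0.0 q [0.05, -0.02, 2.36, 1.06, 0.42, 0.07]
-> [386.54633589 209.21796903  52.24302218] err [-0.3 16.  39.6] ang 0.048 q [0.06, 0.3, 2.49, 2.08, 0.47, -1.03]
```

```bash
python3 - <<'E'
from k import *
z=R[:,2];S=np.array([377.4,202.1,0])+19*z
inc(S+[0,0,330]);inc(S+[0,0,170]);inc(S+[0,0,67])
E
```

```text
inc [48.9, 487.9, 513.2]
inc [-48.8, 512.4, 637.5]
inc [-111.8, 528.2, 717.5]
```

Call:
arm_command(
  increments=[0, 49, 488, 513, -14, 0, 49, 488, 513, -14, 0, 49, 488, 513, -14, 0, 49, 488, 513, -14, 0, 49, 488, 513, -14, 0, 49, 488, 513, -14, 0, 49, 488, 513, -14, 0, 49, 488, 513, -14, 0, 49, 488, 513, -14, 0, 49, 488, 513, -14, 0, 49, 488, 513, -14, 0, 49, 488, 513, -14, 0, 49, 488, 513, -14, 0, -49, 512, 637, -14, 0, -49, 512, 637, -14, 0, -49, 512, 637, -14, 0, -49, 512, 637, -14, 0, -49, 512, 637, -14],
)

```text
time: 19.23
tool_pos: [385.9, 208.3, 154.5]
tcp_rot: [-3.14, -0.678, 0.643]
contact_force: [-0.4, -0.1, 0.2]
grip_width: 92.2
```

```bash
python3 - <<'E'
from k import *;st()
z=R[:,2];S=np.array([377.4,202.1,0])+19*z
inc(S+[0,0,67])
from sim import *
path(np.array(o['joint_positions']),[(S+[0,0,67],10)],R)
t=imaging.capture('top') if 0 else None
from h import *
t=imaging.capture('top');s=imaging.capture('side')
for col,uv,n,z0 in(('blue',(376,239),'blue',0),('white',(293,225),'white',0),('green',(234,170),'rack',20)):
    print(n,*fit('top',t,col,uv,z0,16))
for n,uv in(('b',(300,322)),('w',(274,262))):
    try:print(n,*fit('side',s,'blue' if n=='b' else 'white',uv,0,24))
    except Exception as e:print(e)
cv2.imwrite('pics/both1.png',np.hstack([cv2.resize(t[110:300,170:450],None,fx=1.42,fy=1.42),s[140:410,150:550]][:1]+[cv2.resize(s[140:410,180:460],(400,386))[:270]]))
E
```

```text
t 19.23 q [0.051, 0.061, 2.408, 1.348, 0.369, -0.245] p [385.9 208.3 154.5] z [ 0.5    0.378 -0.779] y [ 0.601 -0.799 -0.002] x [0.623 0.467 0.627] w 92.2
inc [-63.1, -0.0, 80.6]
-> [386.90547732 209.27772144  52.19708759] err [ 0.  0. -0.] ang 0.0 q [0.06, 0.44, 2.53, 2.4, 0.54, -1.38]
blue [ 384.56752502 -239.3398679 ] 0.885201793721973
white [423.38499011  24.86762353] 0.8835717809570794
rack [593.06958107 212.31825033] 0.8508804108584006
b [ 384.50139481 -238.25619837] 0.5706078824315297
w [420.36850689  23.31040062] 0.9483747609942639
```

View pics/both1.png

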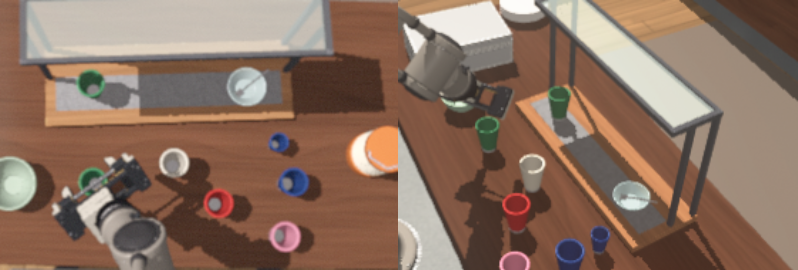

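Call:
arm_command(
  increments=[0, -63, 0, 81, 0, 0, -63, 0, 81, 0, 0, -63, 0, 81, 0, 0, -63, 0, 81, 0, 0, -63, 0, 81, 0, 0, -63, 0, 81, 0, 0, -63, 0, 81, 0, 0, -63, 0, 81, 0, 1, -63, 0, 81, 0, 1, -63, 0, 81, 0, 1, -63, 0, 81, 0, 1, -63, 0, 81, 0],
)

```text
time: 20.82
tool_pos: [388.7, 209.6, 53.4]
tcp_rot: [3.14, -0.681, 0.646]
contact_force: [-0.3, 1.3, 0.9]
grip_width: 60.7
```

```bash
python3 - <<'E'
from k import *;st();print(np.round(o['contact_force'],1))
inc(p+[0,0,150])
G=np.array([593,212.2,20.]);z=R[:,2]
S0=np.array([377.4,202.1,0]) # foot of cup now
d=p-S0
W1=p+[0,0,145];W2=np.array([500,212,130])+d;W3=np.array([593,212.2,20+84+8+14])+d
for w in(W1,W2,W3):inc(w)
from sim import *
path(np.array(o['joint_positions']),[(W1,9),(W2,5),(W3,4),(W3-[0,0,55],4)],R)
E
```

```text
t 20.82 q [0.056, 0.433, 2.532, 2.397, 0.542, -1.382] p [388.7 209.6  53.4] z [ 0.503  0.378 -0.777] y [ 0.602 -0.799  0.001] x [0.62  0.468 0.63 ] w 60.7
[-0.3  1.3  0.9]
inc [94.5, 0.1, -116.5]
inc [91.3, 0.1, -112.6]
inc [162.5, 66.0, -35.5]
inc [217.8, 121.8, 14.5]
-> [388.70801362 209.61159924 198.38405332] err [-0. -0. -0.] ang 0.0 q [0.06, -0.05, 2.33, 0.96, 0.44, 0.18]
-> [511.30801362 219.51159924 183.38405332] err [-0. -0. -0.] ang 0.0 q [0.06, 0.21, 2.09, 0.99, 0.43, 0.16]
-> [604.30801362 219.71159924 179.38405332] err [-0.  0.  0.] ang 0.0 q [0.05, 0.36, 1.87, 0.88, 0.47, 0.27]
-> [604.30801362 219.71159924 124.38405332] err [ 0. -0.  0.] ang 0.0 q [0.05, 0.45, 1.93, 1.15, 0.4, -0.03]
```

Call:
arm_command(
  increments=[1, 20, 0, -24, 0, 1, 55, 0, -65, 0, 1, 91, 0, -113, 0, 1, 91, 0, -113, 0, 1, 91, 0, -113, 0, 1, 91, 0, -113, 0, 1, 91, 0, -113, 0, 1, 91, 0, -113, 0, 1, 162, 66, -36, 0, 1, 162, 66, -36, 0, 1, 162, 66, -36, 0, 1, 162, 66, -36, 0],
)

```text
time: 22.32
tool_pos: [509.4, 219.1, 181.1]
tcp_rot: [-3.139, -0.677, 0.644]
contact_force: [-0.0, -0.0, -3.2]
grip_width: 60.4
```

```bash
python3 - <<'E'
from k import *;st();print(np.round(o['contact_force'],1))
from h import *
t=imaging.capture('top');s=imaging.capture('side')
c=p+np.array([-11.3,-7.5,-53.4])
print('expected foot',c.round(1),proj('top',[c+[0,0,42]]),proj('side',[c+[0,0,42]]),proj('side',[c,c+[0,0,84]]))
print(fit('side',s,'green',(292,212),20,22),fit('top',t,'green',(234,170),20,16))
u,v=proj('side',[c+[0,0,42]])[0].astype(int)
big=lambda im,u,v,r:cv2.resize(im[max(0,v-r):v+r,max(0,u-r):u+r],(400,400),interpolation=cv2.INTER_CUBIC)
a=big(s,u,v,50);ut,vt=proj('top',[c+[0,0,84]])[0].astype(int)
cv2.imwrite('pics/held1.png',np.hstack([a,big(t,ut,vt,50)]));print((u,v),(ut,vt))
E
```

```text
t 22.32 q [0.063, 0.21, 2.095, 0.989, 0.427, 0.153] p [509.4 219.1 181.1] z [ 0.5    0.378 -0.779] y [ 0.602 -0.799 -0.002] x [0.623 0.468 0.627] w 60.4
[-0.  -0.  -3.2]
expected foot [498.1 211.6 127.7] [[230.89651469 194.75674318]] [[270.26847588 198.27933371]] [[270.40439523 206.95976182]
 [270.12810462 189.29593839]]
(array([592.83813438, 211.9392658 ]), np.float64(0.8394308943089431)) (array([593.01516734, 211.54791102]), np.float64(0.8643446379468378))
(np.int64(270), np.int64(198)) (np.int64(229), np.int64(192))
```

View pics/held1.png

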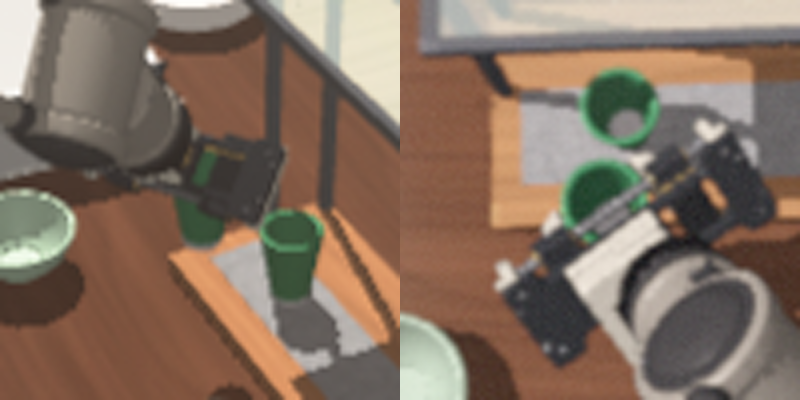

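```bash
python3 - <<'E'
from k import *
from sim import *
c=np.array([599,34.5]);u=np.array([1,.05])/1.00125;e=np.array([-15,332.])
for zt in(165,130,117):
    t=np.array([604.3,219.4,zt]);z=R[:,2]
    L=[(s,np.hypot(((t-s*z)[:2]-c)@u-e[0],(t-s*z)[2]-e[1])) for s in range(0,319,2)]
    print(zt,min(L,key=lambda a:a[1]))
W=np.array([604.3,219.4,165]);inc(W+[-60,0,0]);inc(W);inc([604.3,219.4,130]);inc([604.3,219.4,122])
q=np.array(o['joint_positions']);path(q,[(W+[-60,0,0],3),(W,3),(W-[0,0,35],3)],R)
E
```

```text
165 (166, np.float64(68.25716263845099))
130 (198, np.float64(87.71209518834222))
117 (208, np.float64(94.93304214939899))
inc [10.8, 20.8, 31.3]
inc [48.1, 56.9, 61.4]
inc [26.1, 56.9, 88.6]
inc [21.1, 56.9, 94.9]
-> [544.3 219.4 165. ] err [ 0. -0.  0.] ang 0.0 q [0.06, 0.29, 2.04, 1.04, 0.42, 0.09]
-> [604.3 219.4 165. ] err [-0.  0.  0.] ang 0.0 q [0.05, 0.38, 1.89, 0.94, 0.45, 0.2]
-> [604.3 219.4 130. ] err [0. 0. 0.] ang 0.0 q [0.05, 0.44, 1.92, 1.11, 0.4, 0.01]
```

Call:
arm_command(
  increments=[1, 11, 21, 31, 0, 1, 29, 39, 46, 0, 1, 48, 57, 61, 0, 1, 48, 57, 61, 0, 1, 48, 57, 61, 0],
)

```text
time: 23.05
tool_pos: [604.2, 219.1, 166.2]
tcp_rot: [3.141, -0.68, 0.646]
contact_force: [-0.4, -0.1, -2.4]
grip_width: 60.3
```

```bash
python3 - <<'E'
from k import *;st();print(np.round(o['contact_force'],1));inc([604.3,219.4,135]);inc([604.3,219.4,124])
from h import *
t=imaging.capture('top');s=imaging.capture('side')
big=lambda im,u,v,r:cv2.resize(im[max(0,v-r):v+r,max(0,u-r):u+r],(400,400),interpolation=cv2.INTER_CUBIC)
cv2.imwrite('pics/held2.png',np.hstack([big(s,292,195,40),big(t,234,165,40)]))
print(fit('side',s,'green',(292,212),20,22),proj('side',[[593,212,20],[593,212,104],[593,212,110],[593,212,194]]).round(1).tolist())
E
```

```text
t 23.05 q [0.05, 0.38, 1.889, 0.934, 0.454, 0.203] p [604.2 219.1 166.2] z [ 0.503  0.378 -0.777] y [ 0.602 -0.799  0.   ] x [0.621 0.468 0.629] w 60.3
[-0.4 -0.1 -2.4]
inc [-19.5, -0.2, 24.4]
inc [-26.4, -0.2, 33.0]
(array([599.73660321, 224.79327076]), np.float64(0.8753720238095238)) [[292.1, 220.8], [292.5, 204.7], [292.6, 203.5], [293.0, 186.2]]
```

View pics/held2.png

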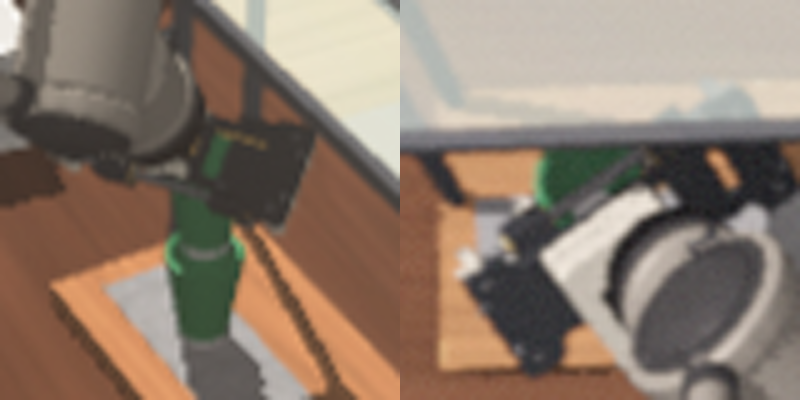

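Call:
arm_command(
  increments=[1, -5, 0, 6, 0, 1, -10, 0, 12, 0, 1, -15, 0, 19, 0, 1, -20, 0, 25, 0, 1, -24, 0, 29, 0, 1, -26, 0, 33, 0, 1, -26, 0, 33, 0],
)

```text
time: 24.02
tool_pos: [605.9, 219.3, 124.1]
tcp_rot: [3.141, -0.681, 0.646]
contact_force: [-0.7, 0.2, -1.3]
grip_width: 60.4
```

Call:
arm_command(
  increments=[1, -1, 0, 2, 0, 1, -2, 0, 3, 0, 1, -2, 0, 3, 0],
)

```text
time: 24.4
tool_pos: [606.3, 219.4, 120.6]
tcp_rot: [3.14, -0.681, 0.646]
contact_force: [-0.4, 0.3, -2.1]
grip_width: 60.3
```

```bash
python3 - <<'E'
from k import *;st();print(np.round(o['contact_force'],1));inc([604.3,219.4,117])
E
```

```text
t 24.4 q [0.051, 0.46, 1.928, 1.165, 0.393, -0.049] p [606.3 219.4 120.6] z [ 0.503  0.378 -0.777] y [ 0.601 -0.799  0.001] x [0.62  0.468 0.629] w 60.3
[-0.4  0.3 -2.1]
inc [-3.6, -1.2, 1.8]
```

Call:
arm_command(
  increments=[1, -2.7, -1.1, 1.1, 0, 1, -2.7, -1.1, 1.1, 0],
)

```text
time: 24.65
tool_pos: [605.0, 219.4, 118.7]
tcp_rot: [3.139, -0.682, 0.646]
contact_force: [-0.3, 0.5, 1.9]
grip_width: 60.9
```

Call:
arm_command(
  increments=[1, -1.3, 0, 1.6, 0, 1, -1.3, 0, 1.6, 0],
)

```text
time: 24.9
tool_pos: [606.2, 219.8, 118.5]
tcp_rot: [3.138, -0.685, 0.647]
contact_force: [-2.1, -0.7, 11.3]
grip_width: 60.6
```

Call:
arm_command(
  increments=[1, 0.8, 0, -1.2, 0, 0.25, 0.8, 0, -1.2, 0, 0.1, 0.8, 0, -1.2, 0, 0.1, 0.8, 0, -1.2, 0],
)

```text
time: 25.4
tool_pos: [604.2, 219.4, 117.1]
tcp_rot: [3.141, -0.68, 0.646]
contact_force: [0.4, 0.5, -0.5]
grip_width: 81.5
```

```bash
python3 - <<'E'
from k import *;st();print(np.round(o['contact_force'],1))
z=R[:,2];q=np.array(o['joint_positions'])
A=p-70*z;B=A+[-30,0,120]
# white pick: grasp pt height 62
S=np.array([422.0,24.3,62])+19*z
C=S+[0,0,150]
for w in(A,p-70*z+[-90,-60,60],C,S):inc(w)
from sim import *
path(q,[(A,3),(p-70*z+[-90,-60,60],3),(C,5),(S,8)],R)
E
```

```text
t 25.4 q [0.051, 0.464, 1.936, 1.19, 0.389, -0.076] p [604.2 219.4 117.1] z [ 0.503  0.378 -0.777] y [ 0.601 -0.799  0.001] x [0.621 0.468 0.629] w 81.5
[ 0.4  0.5 -0.5]
inc [0.0, 0.0, -70.0]
inc [-46.2, -6.2, -184.6]
inc [-144.7, 46.3, -220.2]
inc [-239.0, 46.2, -103.6]
-> [569.04598035 192.90745407 171.47737974] err [-0. -0. -0.] ang 0.0 q [-0.01, 0.31, 1.98, 0.99, 0.48, 0.1]
-> [479.04598035 132.90745407 231.47737974] err [-0.  0. -0.] ang 0.0 q [-0.2, 0.04, 2.12, 0.85, 0.68, 0.12]
-> [431.55382     31.48026244 197.22947683] err [-0.  0. -0.] ang 0.0 q [-0.59, 0.04, 2.25, 0.92, 0.84, -0.3]
-> [431.55382     31.48026244  47.22947683] err [ 0. -0. -0.] ang 0.0 q [-0.59, 0.47, 2.43, 1.6, 0.64, -1.18]
```

Call:
arm_command(
  increments=[0.1, 0, 0, -30, 0, 0.1, 0, 0, -70, 0, 0.1, 0, 0, -90, 0, 0, -46, -6, -185, 0, 0, -46, -6, -185, 0, 0, -145, 46, -220, 0, 0, -145, 46, -220, 0, 0, -145, 46, -220, 0, 0, -145, 46, -220, 0],
)

```text
time: 26.52
tool_pos: [431.6, 31.5, 197.3]
tcp_rot: [3.141, -0.681, 0.645]
contact_force: [0.3, -0.7, 0.1]
grip_width: 91.8
```

```bash
python3 - <<'E'
from k import *;st()
z=R[:,2];S=np.array([422.0,24.3,62])+19*z;inc(S)
from h import *
t=imaging.capture('top');s=imaging.capture('side')
big=lambda im,u,v,r:cv2.resize(im[max(0,v-r):v+r,max(0,u-r):u+r],(400,400),interpolation=cv2.INTER_CUBIC)
cv2.imwrite('pics/nest.png',np.hstack([big(s,292,205,35),big(t,234,167,35)]))
print(proj('side',[[593,212,20],[593,212,104],[593,212,149]]).round(1).tolist())
print(proj('top',[[593,212,20],[593,212,104],[593,212,149]]).round(1).tolist())
print('white',fit('side',s,'white',(274,262),0,24))
E
```

```text
t 26.52 q [-0.587, 0.038, 2.249, 0.924, 0.838, -0.298] p [431.6  31.5 197.3] z [ 0.504  0.378 -0.777] y [ 0.601 -0.8    0.001] x [0.621 0.467 0.63 ] w 91.8
inc [-94.6, -0.1, 116.5]
[[292.1, 220.8], [292.5, 204.7], [292.8, 195.6]]
[[235.7, 174.1], [233.6, 168.3], [232.3, 164.9]]
white (array([420.26438801,  23.08822565]), np.float64(0.9475518935192521))
```

View pics/nest.png

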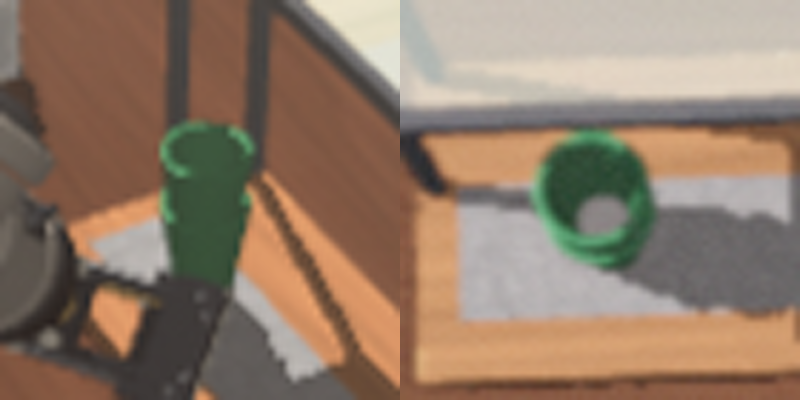

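Call:
arm_command(
  increments=[0, -95, 0, 116, 0, 0, -95, 0, 116, 0, 0, -95, 0, 116, 0, 0, -95, 0, 116, 0, 0, -95, 0, 116, 0, 0, -95, 0, 116, 0, 0, -95, 0, 116, 0, 1, -95, 0, 116, 0, 1, -95, 0, 116, 0, 1, -95, 0, 116, 0, 1, -95, 0, 116, 0],
)

```text
time: 28.0
tool_pos: [431.0, 31.2, 47.4]
tcp_rot: [3.14, -0.682, 0.646]
contact_force: [0.0, 0.6, 2.3]
grip_width: 59.9
```

```bash
cat > pl.py <<'E'
import sys
from k import *;st();print(np.round(o['contact_force'],1))
from sim import *
from h import *
cx,cy,tx,ty=map(float,sys.argv[1:5])
t=imaging.capture('top');print('green now',fit('top',t,'green',(234,170),20,18))
g=p-19*R[:,2];y=R[:,1];c0=np.array([cx,cy,0]);c=c0+y*((g-c0)@y)*np.array([1,1,0]);print('cup',c)
d=p-c;z=R[:,2];q=np.array(o['joint_positions'])
T=np.array([tx,ty,20.])+d
W=[p+[0,0,60],T+[-130,0,45],T+[-20,0,25],T+[0,0,4],T+[0,0,1]]
for w in W:inc(w)
path(q,[(w,6) for w in W],R)
E
python3 pl.py 421.2 23.9 597.5 116
```

```text
t 28.0 q [-0.59, 0.47, 2.431, 1.6, 0.637, -1.185] p [431.   31.2  47.4] z [ 0.504  0.378 -0.777] y [ 0.602 -0.799  0.001] x [0.62  0.468 0.63 ] w 59.9
[0.  0.6 2.3]
green now (array([599.87172046, 216.31177546]), np.float64(0.8947281441084118))
cup [421.27093313  23.80579184   0.        ]
inc [37.8, 0.1, -46.6]
inc [112.7, -45.8, 7.7]
inc [168.3, 20.4, 78.6]
inc [167.5, 32.4, 105.0]
inc [165.6, 32.4, 107.4]
-> [430.95972991  31.15972348 107.44062263] err [-0. -0.  0.] ang 0.0 q [-0.59, 0.27, 2.38, 1.27, 0.67, -0.77]
-> [477.18879678 123.35393164 112.44062263] err [-0. -0.  0.] ang 0.0 q [-0.23, 0.3, 2.29, 1.44, 0.51, -0.6]
-> [587.18879678 123.35393164  92.44062263] err [-0. -0. -0.] ang 0.0 q [-0.17, 0.48, 2.03, 1.33, 0.49, -0.42]
-> [607.18879678 123.35393164  71.44062263] err [0. 0. 0.] ang 0.0 q [-0.17, 0.54, 1.99, 1.38, 0.48, -0.47]
-> [607.18879678 123.35393164  68.44062263] err [0. 0. 0.] ang 0.0 q [-0.17, 0.55, 1.99, 1.4, 0.48, -0.49]
```

Call:
arm_command(
  increments=[1, 12, 0, -15, 0, 1, 38, 0, -47, 0, 1, 38, 0, -47, 0, 1, 113, -46, 8, 0, 1, 113, -46, 8, 0, 1, 113, -46, 8, 0, 1, 168, 20, 79, 0, 1, 168, 20, 79, 0, 1, 168, 20, 79, 0, 1, 168, 28, 92, 0, 1, 168, 32, 100, 0, 1, 168, 32, 105, 0, 1, 166, 32, 107, 0, 1, 166, 32, 107, 0],
)

```text
time: 29.8
tool_pos: [606.6, 123.7, 68.5]
tcp_rot: [3.141, -0.681, 0.646]
contact_force: [0.4, -0.6, -2.0]
grip_width: 59.2
```

```bash
python3 - <<'E'
from k import *;st();print(np.round(o['contact_force'],1))
from h import *
T=np.array([607.2,123.4,67.4]);inc(T);inc(T-[0,0,1.5])
s=imaging.capture('side')
c=p-np.array([9.69,7.35,47.4]);print('cup foot exp',c)
print(fit('side',s,'white',proj('side',[c+[0,0,42]])[0],c[2],24))
E
```

```text
t 29.8 q [-0.164, 0.548, 1.993, 1.394, 0.481, -0.486] p [606.6 123.7  68.5] z [ 0.503  0.378 -0.777] y [ 0.602 -0.799  0.001] x [0.621 0.468 0.629] w 59.2
[ 0.4 -0.6 -2. ]
inc [-0.5, 0.6, 1.1]
inc [-1.4, 0.6, 2.2]
cup foot exp [596.92989177 116.33294562  21.14668515]
(array([562.78500014,  55.22100435]), np.float64(0.49080414791625904))
```

Call:
arm_command(
  increments=[1, -0.6, 0, 0.8, 0, 1, -0.9, 0, 1.2, 0],
)

```text
time: 30.1
tool_pos: [607.4, 123.7, 67.9]
tcp_rot: [3.14, -0.682, 0.647]
contact_force: [-2.2, 0.3, 3.9]
grip_width: 59.8
```

Call:
arm_command(
  increments=[0.3, 0.4, 0, -0.6, 0, 0.15, 0.4, 0, -0.6, 0, 0.1, 0.4, 0, -0.6, 0, 0.1, 0, 0, -30, 0, 0.1, 0, 0, -70, 0, 0.1, 0, 0, -100, 0, 0.1, 0, 0, -100, 0],
)

```text
time: 30.98
tool_pos: [557.1, 85.0, 146.6]
tcp_rot: [3.137, -0.683, 0.647]
contact_force: [0.6, -0.2, -0.1]
grip_width: 82.3
```

```bash
python3 - <<'E'
from k import *;st();print(np.round(o['contact_force'],1))
from h import *
from sim import *
t=imaging.capture('top');s=imaging.capture('side')
c=np.array([597,116.,20]);uw=proj('top',[c+[0,0,50]])[0]
print('white',fit('side',s,'white',proj('side',[c+[0,0,42]])[0],20,24),fit('top',t,'white',uw,20,17))
print('blue',fit('top',t,'blue',(376,239),0,16),fit('side',s,'blue',(300,322),0,22))
print('pink',unproj('top',[(370.8,276.5)],84))
big=lambda im,u,v,r:cv2.resize(im[max(0,v-r):v+r,max(0,u-r):u+r],(400,400),interpolation=cv2.INTER_CUBIC)
a=proj('side',[c+[0,0,60]])[0].astype(int);b=uw.astype(int)
cv2.imwrite('pics/w1.png',np.hstack([big(s,a[0],a[1],45),big(t,b[0]-15,b[1],45)]))
z=R[:,2];S=np.array([384.6,-239,68])+19*z
W=[p+[-100,-80,60],S+[30,60,140],S+[0,0,100],S]
for w in W:inc(w)
path(np.array(o['joint_positions']),[(W[0],3),(W[1],8),(W[2],3),(W[3],6)],R)
E
```

```text
t 30.98 q [-0.281, 0.33, 2.057, 1.105, 0.597, -0.255] p [557.1  85.  146.6] z [ 0.506  0.377 -0.776] y [ 0.6   -0.8    0.004] x [0.619 0.468 0.631] w 82.3
[ 0.6 -0.2 -0.1]
white (array([562.37975417,  56.34292317]), np.float64(0.454225352112676)) (array([583.25976562, 129.37402344]), np.float64(0.419631806930693))
blue (array([ 385.34397178, -238.53900991]), np.float64(0.8706664271600503)) (array([ 407.29573685, -187.19632288]), np.float64(0.029470104845565337))
pink [[ 264.46294422 -219.71731067   84.        ]]
inc [-61.4, 4.2, -127.3]
inc [-172.9, 125.8, -200.3]
inc [-244.8, 155.6, -207.0]
inc [-307.9, 155.2, -129.4]
-> [457.11244021   5.00068304 206.56412456] err [-0.  0. -0.] ang 0.0 q [-0.61, 0.08, 2.17, 0.89, 0.88, -0.28]
-> [ 424.22335471 -171.84507018  193.26236032] err [-0.  0. -0.] ang 0.0 q [-1.03, 0.24, 2.01, 0.77, 1.12, -0.54]
-> [ 394.22335471 -231.84507018  153.26236032] err [-0.  0. -0.] ang 0.0 q [-1.17, 0.35, 1.99, 0.75, 1.12, -0.69]
-> [ 394.22335471 -231.84507018   53.26236032] err [0. 0. 0.] ang 0.0 q [-1.17, 0.56, 2.07, 0.87, 0.93, -0.93]
```

View pics/w1.png

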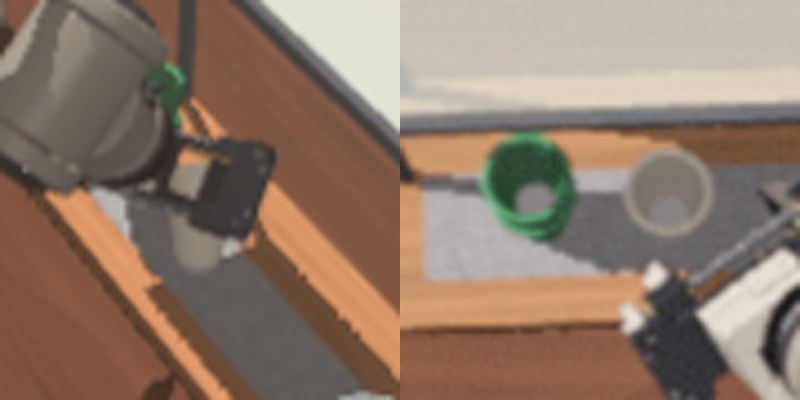

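Call:
arm_command(
  increments=[0.1, -61, 4, -127, 0, 0.1, -61, 4, -127, 0, 0, -61, 4, -127, 0, 0, -173, 126, -200, 0, 0, -173, 126, -200, 0, 0, -173, 126, -200, 0, 0, -173, 126, -200, 0, 0, -173, 126, -200, 0, 0, -240, 156, -209, 0, 0, -240, 156, -209, 0, 0, -240, 156, -209, 0],
)

```text
time: 32.45
tool_pos: [396.7, -228.9, 156.1]
tcp_rot: [-3.141, -0.682, 0.645]
contact_force: [0.9, -0.1, 0.6]
grip_width: 92.0
```

```bash
python3 - <<'E'
from k import *;st()
from h import *
t=imaging.capture('top');s=imaging.capture('side')
z=R[:,2];S=np.array([387,-237.5,73])+19*z;inc(S)
for z0 in(20,):
  c=np.array([597,116.,20])
  for n,im in(('top',t),('side',s)):
    u=proj(n,[c+[0,0,45]])[0]
    hsv=cv2.cvtColor(im,cv2.COLOR_BGR2HSV);print(n,u,hsv[int(u[1]),int(u[0])])
big=lambda im,u,v,r:cv2.resize(im[max(0,v-r):v+r,max(0,u-r):u+r],(400,400),interpolation=cv2.INTER_CUBIC)
a=proj('side',[[386,-239,60]])[0].astype(int);b=proj('top',[[386,-239,84]])[0].astype(int);print(a,b)
cv2.imwrite('pics/b1.png',np.hstack([big(s,a[0],a[1],50),big(t,b[0]-5,b[1]+15,50)]))
cv2.imwrite('pics/t_row.png',t);cv2.imwrite('pics/s_row.png',s)
E
```

```text
t 32.45 q [-1.158, 0.348, 1.984, 0.747, 1.126, -0.675] p [ 396.7 -228.9  156.1] z [ 0.503  0.38  -0.776] y [ 0.602 -0.799 -0.001] x [0.62  0.467 0.63 ] w 92.0
inc [-62.5, 1.1, 75.4]
top [264.50476684 170.43450831] [170  12 130]
side [304.94995477 226.8123811 ] [ 18  41 142]
[300 318] [376 237]
```

View pics/b1.png

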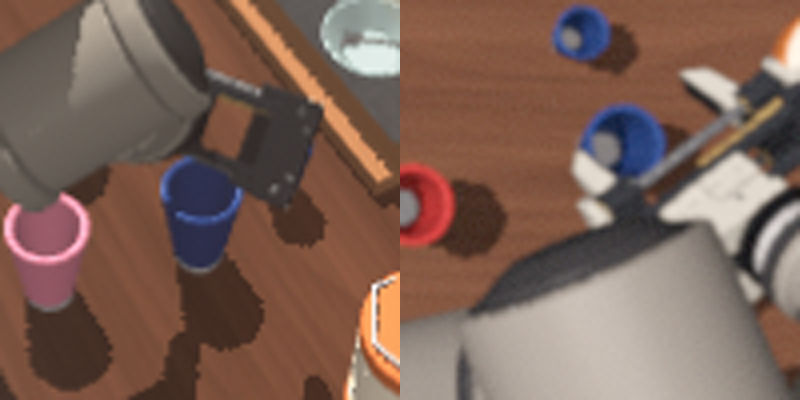

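Call:
arm_command(
  increments=[0, -25, 0, 30, 0, 0, -62, 1, 75, 0, 0, -62, 1, 75, 0, 0, -62, 1, 75, 0, 0, -62, 1, 75, 0, 0, -62, 1, 75, 0, 1, -62, 1, 75, 0, 1, -62, 1, 75, 0, 1, -62, 1, 75, 0, 1, -62, 1, 75, 0],
)

```text
time: 33.8
tool_pos: [396.4, -231.6, 59.1]
tcp_rot: [3.14, -0.681, 0.646]
contact_force: [-0.1, -0.3, 0.9]
grip_width: 61.2
```

```bash
python3 - <<'E'
from h import *
t=cv2.imread('pics/t_row.png');s=cv2.imread('pics/s_row.png')
for n,im,col,z in(('top',t,'w',20),('side',s,'w',20)):
    u=proj(n,[[597,116,68]])[0]
    H,S,V=cv2.split(cv2.cvtColor(im,cv2.COLOR_BGR2HSV));m=((((H<30)|(H>160))&(V>95)&(S<70)) if n=='top' else (V>105)&(S<75)).astype(np.uint8)
    k=m*0;cv2.circle(k,tuple(u.astype(int)),17,1,-1);m&=k
    nn,l,st,_=cv2.connectedComponentsWithStats(m);i=1+np.argmax(st[1:,4]);cs,_=cv2.findContours((l==i).astype(np.uint8),0,1);hh=cv2.convexHull(cs[0]);print(n,cv2.boundingRect(hh),'model',cv2.boundingRect(np.float32(proj(n,cup(597,116,20)))),'model rim',cv2.boundingRect(np.float32(proj(n,cup(597,116,20)[:40]))))
E
python3 pl.py 385 -238.8 601.5 21 | grep -v green
```

```text
top (248, 159, 34, 28) model (254, 157, 21, 23) model rim (254, 157, 21, 21)
side (297, 215, 18, 25) model (296, 213, 18, 26) model rim (296, 213, 18, 12)
t 33.8 q [-1.161, 0.544, 2.059, 0.864, 0.937, -0.905] p [ 396.4 -231.6   59.1] z [ 0.504  0.378 -0.777] y [ 0.601 -0.799  0.001] x [0.62  0.468 0.63 ] w 61.2
[-0.1 -0.3  0.9]
cup [ 385.69381596 -239.72201824    0.        ]
inc [37.8, 0.1, -46.6]
inc [216.1, -156.7, 91.3]
inc [271.7, -90.5, 162.2]
inc [270.9, -78.5, 188.6]
inc [269.0, -78.5, 190.9]
-> [ 396.35058665 -231.62137966  119.07563315] err [-0.  0. -0.] ang 0.0 q [-1.16, 0.42, 2.02, 0.78, 1.05, -0.76]
-> [482.15677069  29.10063858 124.07563315] err [ 0.  0. -0.] ang 0.0 q [-0.51, 0.29, 2.24, 1.18, 0.67, -0.56]
-> [592.15677069  29.10063858 104.07563315] err [-0. -0. -0.] ang 0.0 q [-0.38, 0.47, 1.98, 1.15, 0.63, -0.4]
-> [612.15677069  29.10063858  83.07563315] err [ 0. -0. -0.] ang 0.0 q [-0.37, 0.54, 1.94, 1.19, 0.61, -0.44]
-> [612.15677069  29.10063858  80.07563315] err [ 0. -0.  0.] ang 0.0 q [-0.37, 0.54, 1.95, 1.2, 0.61, -0.45]
```

Call:
arm_command(
  increments=[1, 15, 0, -18, 0, 1, 50, 0, -62, 0, 1, 50, 0, -62, 0, 1, 110, -60, -10, 0, 1, 216, -157, 91, 0, 1, 216, -157, 91, 0, 1, 216, -157, 91, 0, 1, 216, -157, 91, 0, 1, 216, -157, 91, 0, 1, 216, -157, 91, 0, 1, 272, -90, 162, 0, 1, 272, -90, 162, 0, 1, 272, -90, 162, 0, 1, 271, -83, 175, 0, 1, 271, -79, 184, 0, 1, 271, -78, 188, 0, 1, 269, -78, 191, 0, 1, 269, -78, 191, 0],
)

```text
time: 36.1
tool_pos: [612.1, 28.9, 79.7]
tcp_rot: [3.141, -0.681, 0.646]
contact_force: [-0.5, -0.0, -1.8]
grip_width: 61.5
```

Call:
arm_command(
  increments=[1, -0.6, 0, 0.8, 0, 1, -0.9, 0, 1.2, 0],
)

```text
time: 36.35
tool_pos: [612.8, 28.9, 79.1]
tcp_rot: [3.14, -0.682, 0.647]
contact_force: [-2.3, 1.4, 3.8]
grip_width: 61.1
```

```bash
python3 - <<'E'
from k import *;st();print(np.round(o['contact_force'],1))
from h import *
t=imaging.capture('top');s=imaging.capture('side')
a=[];cv2.imwrite('pics/rl.png',np.hstack([cv2.resize(s[170:300,240:370],(400,400),interpolation=cv2.INTER_CUBIC),cv2.resize(t[130:230,210:310],(400,400),interpolation=cv2.INTER_CUBIC)]))
E
```

```text
t 36.35 q [-0.366, 0.544, 1.946, 1.206, 0.608, -0.457] p [612.8  28.9  79.1] z [ 0.504  0.378 -0.776] y [ 0.601 -0.799  0.001] x [0.62  0.468 0.631] w 61.1
[-2.3  1.4  3.8]
```

View pics/rl.png

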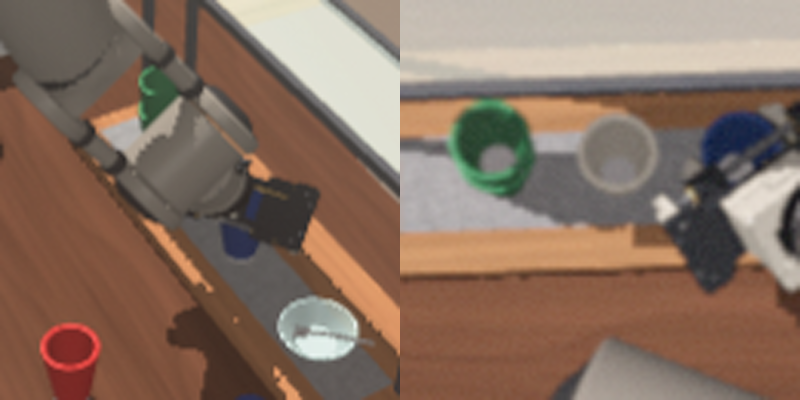

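Blue stands on the felt in line with white and green (top crop: rims at about (490,145), (617,152) and (742,150)). I'll release it and retract clear.

Call:
arm_command(
  increments=[0.3, 0.4, 0, -0.6, 0, 0.15, 0.4, 0, -0.6, 0, 0.1, 0.4, 0, -0.6, 0, 0.1, 0, 0, -30, 0, 0.1, 0, 0, -70, 0, 0.1, 0, 0, -110, 0, 0, -60, 0, -180, 0, 0, -120, 40, -240, 0, 0, -180, 100, -280, 0, 0, -200, 160, -300, 0, 0, -220, 220, -320, 0, 0, -220, 220, -320, 0],
)

```text
time: 37.95
tool_pos: [446.2, -349.0, 188.1]
tcp_rot: [3.14, -0.681, 0.645]
contact_force: [1.0, 0.7, 0.4]
grip_width: 92.1
```

```bash
python3 - <<'E'
from k import *;st();print(np.round(o['contact_force'],1))
from h import *
t=imaging.capture('top');s=imaging.capture('side')
c=np.array([599,34.5]);u=np.array([1,.05])/1.00125
for nm,col,x,y in(('blue','blue',601.5,21),('green','green',593,212)):
  for n,im in(('top',t),('side',s)):
    P=np.array([x,y,62.]);r=fit(n,im,col,proj(n,[P])[0],20,17 if nm=='blue' else 24);print(nm,n,r[0].round(1),round(r[1],3),'local x',round((r[0]-c)@u,1))
cv2.imwrite('pics/end.png',np.hstack([cv2.resize(s[170:300,250:380],(400,400),interpolation=cv2.INTER_CUBIC),cv2.resize(t[125:225,220:320],(400,400),interpolation=cv2.INTER_CUBIC)]))
for n in('top','side'):
  for x,y in((593,212),(597,116),(601.5,21)):print(n,proj(n,[[x,y,104],[x,y,20]]).round(1).tolist())
E
```

```text
t 37.95 q [-1.163, 0.495, 1.609, 0.689, 1.299, -0.518] p [ 446.2 -349.   188.1] z [ 0.504  0.377 -0.777] y [ 0.601 -0.8    0.001] x [0.621 0.467 0.63 ] w 92.1
[1.  0.7 0.4]
blue top [599.7  21.2] 0.84 local x 0.1Traceback (most recent call last):
  File "<stdin>", line 7, in <module>
  File "h.py", line 24, in fit
    m=cv2.resize(mask(img,col,uv,R),None,fx=4,fy=4,interpolation=0)
                 ~~~~^^^^^^^^^^^^^^
  File "h.py", line 21, in mask
    i=1+np.argmax(st[1:,4]);m=(l==i).astype(np.uint8)
        ~~~~~~~~~^^^^^^^^^^
    return _wrapfunc(a, 'argmax', axis=axis, out=out, **kwds)
    return bound(*args, **kwds)
ValueError: attempt to get argmax of an empty sequence
```

```bash
python3 - <<'E'
from h import *
t=imaging.capture('top');s=imaging.capture('side')
cv2.imwrite('pics/end.png',np.hstack([cv2.resize(s[170:370,230:430],(400,400),interpolation=cv2.INTER_CUBIC),cv2.resize(t[125:225,220:320],(400,400),interpolation=cv2.INTER_CUBIC)]))
for n in('top',):
  for x,y in((593,212),(597,116),(601.5,21)):print(n,((proj(n,[[x,y,104],[x,y,20]])-[220,125])*4+[400,0]).round(0).tolist())
for nm,a in(('dish',(344,171)),('bowl',(177,240)),('lantern',(437,217))):
  d=cv2.absdiff(t,cv2.imread('pics/top0.png'))[a[1]-14:a[1]+14,a[0]-14:a[0]+14];print(nm,d.mean().round(1))
E
```

```text
top [[454.0, 173.0], [463.0, 196.0]]
top [[577.0, 171.0], [579.0, 194.0]]
top [[699.0, 167.0], [693.0, 191.0]]
dish 2.4
bowl 2.5
lantern 28.6
```

View pics/end.png

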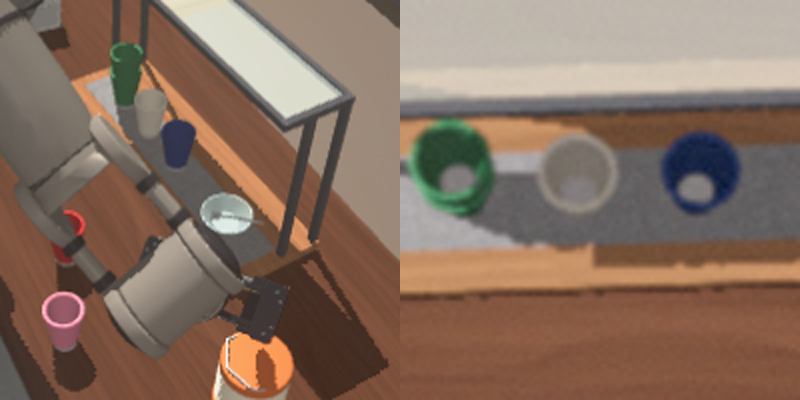

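```bash
python3 -c "
from plant import ticket;print(ticket.close_job())"
```

```text
the job is handed in; nothing more can be done
None
```

I handed the job in at about 38 s of the 64 s allowed. The row stands green, white, blue, and the spare sits in the green tumbler. The hand-in gives no verdict, so the following is from my own last checks.

**How:** The move commands cannot tilt the tool. I got the lean that clears the upper shelf (about 39°, oblique) by pushing against the edge of the arm's reach high up. After that I picked and placed the three tumblers with the tool held at that lean.

**Row:** The last pictures show all three upright on the felt.
- Spacing between centres is about 95 mm, so the rim gaps are about 3 cm.
- Blue fits at 0 mm off the row line. Green and white are about 3 mm behind it, measured earlier in the run.

**Spare:** It is straight in the green one. It seated at about 13 N, with its rim about 45 mm above the outer rim, and was then let go.

**Other things:** The dish and bowl match the first picture. All pieces are released and the gripper is clear.

**Checks that failed or disagreed:**
- **Lantern:** the picture comparison was spoiled by the gripper and its shadow above it. It looks in place, and no contact force showed.
- **Blue:** the side-camera fit failed because the arm hid it. The top view alone confirms its position.
- **White:** I judged it by its outline in the side view; the fits in the top view were unreliable.
- **Joint 3:** during the reach-limit pushes it read 0.036 rad against its 0.04 limit. I treated that as sensor or tracking error, but if it counts as passing the joint's range, the attempt would have failed early on.

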